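# Scoop the big pins out of the wash pan

## Robot

A 7-joint arm with a two-finger parallel gripper is mounted at the origin on the work surface. World frame = base frame: x ahead of the robot, y to its left, z up, the work surface at z = 0. Lengths are in mm, angles in rad, forces in N, time in s.
With the tool pointing down it reaches from about 400 to 850 mm from the base axis. Payload 4.5 kg.
Tool frame: the origin (TCP) lies between the finger pads; the fingertips stand 19 mm ahead of it and the grasp point (between the pads) is the TCP; z points along the fingers, y is the direction in which the jaws open and shut (so a half turn about z gives the same grasp; the last joint's range is limited). The gripper opens to 85 mm and grips with 20 to 120 N. Pads are 22 mm wide; open, the fingers measure 114 mm over their backs; the gripper's body (76 mm by 85 mm) begins 54 mm behind the grasp point. The pads swing forward as they close: fully open they stand 13 mm farther back than shut.
Start: joints at [1.175, 0.689, -0.195, 1.565, 0.157, 0.902, -0.215], TCP at [260.461, -568.166, 250.317] pointing down, gripper open.
Joint ranges: [-3.01, 3.01], [-0.46, 2.08], [-1.47, 1.51], [0.13, 2.56], [-1, 4.14], [0.04, 2.09], [-2.66, 2.66]. Speed limits (rad/s): [2.57, 2.57, 3.14, 3.14, 3.14, 3.14, 3.14].

## Interface

Orientations are given as a unit quaternion [x, y, z, w].
In Python, from station import arm gives the robot as it stands.
- The arm moves only by the shell command python3 -m handwheel 'ROWS'. ROWS is JSON, a list of rows, each a list of 7 numbers: the turn, a rotation vector about the tool's x, y, z each as a share of 180 degrees, from -1 to 1, then the shift along the tool's x, y, z each as a share of 500 mm, from -1 to 1, then the finger opening in mm, from 0 to 85.4. In form: [[rx, ry, rz, x, y, z, jaw], ...]. A call has 1 to 12 rows; each row shifts and turns the commanded pose from where the row before left it, along the tool's axes as they then stand; what a row does not reach is not made up. A row lasts 1/10 s, in which the tool goes at most 50 mm and 8.59 degrees, less where a joint would pass 70% of its speed; a pose out of reach is approached as far as the arm can. A call with a number of a shift or a turn outside -1 to 1 is refused whole. A call with a gripper value outside its range is refused whole. The fingers move at their own pace and stop on an object; the grip force is fixed at half the most. Time passes only in rows, so rows that do not move let the fingers close. It gives the time, the measured TCP pose, the force and the opening at its end, in the units of the state.
- arm.state(): the state, without advancing time (a new reading comes with each control period).
- arm.snapshot(name): name is "scene" or "top" or "wrist"; returns a dict with "color" (384x512x3 uint8, red, green, blue), "z_map" (384x512 float32, mm along the optical axis (not along the pixel's ray), 0 where there is no reading), "fx", "fy", "cx", "cy" (pixels), "k1" (the pictures are not rectified: a ray, as slopes to the right and down, at radius r is drawn at 1 + k1 r^2 times it, then the intrinsics apply), "origin" and "rotation" of the camera in the world; the wrist camera has in their place "tool_from_camera" (4x4, takes a point from camera to tool coordinates, whose origin is the TCP and whose axes are the flange's). Camera axes: x right, y up, looking along -z (the intrinsics and any distortion apply to the point x, -y, -z); pixel columns grow to the right and rows downward; lengths in mm; the calibration is good to about 2 mm. A picture is of the moment at which its call begins: read the wrist's pose just before it.
- arm.finish_job(): hands the job in, once; it reports no verdict.
Trained networks look in the newest picture that a camera, given by its name, has taken for a name from the list of things; names that differ only in an ending like _2 or _b are one class to them, and where a whole thing is asked for, a point or a joint stands for the part that bears it (a point fixed in the world has none). Each returns a list of dicts, best first, with "confidence" (0 to 1); they miss things now and then, are a little off and sometimes report something else, mostly with a low value. They report only what shows in the picture. A call takes as long as a camera call. They do not tell look-alikes from the thing itself.
- arm.boxes_of(camera, name): "extent" ([left, top, right, bottom] in pixels, round what is visible of it).
- arm.silhouettes(camera, name): "region" (384x512 bool, what is visible of it) and "extent" ([left, top, right, bottom] in pixels, round what is visible of it).
The state is a dict: "time": time; "joint_positions": joint angles; "dq": joint speeds; "effort": joint torques, N m; "position": TCP position; "tool_rot": TCP orientation; "contact_force": force on the tool from outside, world axes, zero at the start; "moment": the same for the moment, N m; "opening": finger opening in mm.
Only numpy, scipy, OpenCV 4.12 (cv2) and the standard library are available. Lean on these libraries where they do the work, as an engineer would, in place of code of your own. Each camera call takes 0.05 s, during which the arm holds its last target.

## Task

Take the slotted scoop by its red grip, scoop the three big steel pins out of the dark wash pan so that the small brass buttons drop back through the slots, tip the pins gently into the stainless dish from close above it, and set the scoop back down on the black rubber mat, upright, and let go. All the buttons must stay in the pan; never touch the pins or buttons with the fingers, press the scoop only lightly on the pan, and leave everything else on the bench where it is.

Things in the scene. Friction and masses are not known exactly. Their poses are not given: they have to be found in the camera images.
- pan: Dark steel wash pan, open on top, fixed. Origin under its floor, z up, x from its near wall to its far wall. Floor's upper face at z = 3 mm, flat from x = -125 (inner face of the upright near wall, 34 mm high) to x = +125, the foot of the far wall, which leans out (58 degrees from level) to x = +151, z = 45. Inside y = -75 to +75; side walls 3 mm thick, 45 mm high. Pins and buttons lie ahead of x = -57.
- dish: Stainless steel dish, open on top, fixed to the bench. Origin: centre of its underside, z up. Outside 160 mm along x, 190 mm along y, 45 mm high; walls and floor 3 mm.
- mat: Black rubber mat on which the scoop stands, fixed. 190 mm along x, 140 mm along y, 4 mm thick. Origin: centre of its underside, z up.
- scoop_grip (a point): Centre of the red grip of the slotted scoop (loose, about 0.24 kg, centre of mass below the grip). Scoop axes: x forward to the lip, y left, z up. The grip is a bar along x, 100 mm long, 24 wide (y), 24 high, to be pinched across y; fingers have room on both sides. The sole of the bowl is 108 mm below this point and the back wall 54 mm behind it; a strap joins back wall and rear end of grip.
- scoop_lip (a point): Middle of the scoop's front edge, on its sole: 78 mm ahead of and 108 mm below the centre of the grip; same axes. The floor of the bowl is four round 4 mm rods along x with five 18 mm wide slots between them and the side walls, the slots open in front. Bowl: 132 mm long, 115 wide outside, 106 inside; side walls 14 mm high at the front, rising to 38 at the back.
- pin0_center (a point): Centre of a big steel pin (keeper): plain tube, 64 mm long along its y, 26 mm diameter, 0.11 kg up or down a third; lies on the pan floor roughly across the pan. It rolls.
- pin1_center (a point): Centre of a big steel pin (keeper): plain tube, 64 mm long along its y, 26 mm diameter, 0.11 kg up or down a third; lies on the pan floor roughly across the pan. It rolls.
- pin2_center (a point): Centre of a big steel pin (keeper): plain tube, 64 mm long along its y, 26 mm diameter, 0.11 kg up or down a third; lies on the pan floor roughly across the pan. It rolls.
- button0_center (a point): Centre of a small brass button (undersized, stays in the pan): disc 13 mm diameter, 10 mm high, 12 g.
- button1_center (a point): Centre of a small brass button (undersized, stays in the pan): disc 13 mm diameter, 10 mm high, 12 g.
- button2_center (a point): Centre of a small brass button (undersized, stays in the pan): disc 13 mm diameter, 10 mm high, 12 g.
- button3_center (a point): Centre of a small brass button (undersized, stays in the pan): disc 13 mm diameter, 10 mm high, 12 g.
- sheave: Bystander: heavy steel clutch sheave, disc 170 mm diameter with a shaft standing up to 140 mm, fixed. Origin: centre of its underside.
- spider: Bystander: six-armed aluminium clutch spider, 154 mm across, 40 mm high, loose. Origin: centre of its underside.
- sleeve: Bystander: dark steel sleeve standing on end, 44 mm diameter, 85 mm high, loose. Origin: centre of its underside.
- camweight: Bystander: copper-coloured curved cam weight lying flat, about 65 mm by 24 mm, 12 mm high, loose. Origin: near its middle, on its underside.
- bluering: Bystander: blue plastic ring lying flat, 36 mm diameter, 10 mm high, loose. Origin: centre of its underside.
- wrench: Bystander: steel wrench lying flat, loose. Origin: near its middle, on its underside.
There are look-alikes about, which are no part of the job. What is shaped like the part that bears scoop_grip but blue is not meant.

How it is judged (in metres and radians):
On the way, in this order (a step that is already met when the one before it is completed fails the run):
1. at least one pin has been lifted clear of the pan in the scoop (((x of pin0_center in the frame of scoop_grip between -0.054 and 0.078 m and y of pin0_center in the frame of scoop_grip between -0.054 and 0.054 m and z of pin0_center in the frame of scoop_grip between -0.108 and -0.06 m and height (world z) of pin0_center above 0.08 m) or (x of pin1_center in the frame of scoop_grip between -0.054 and 0.078 m and y of pin1_center in the frame of scoop_grip between -0.054 and 0.054 m and z of pin1_center in the frame of scoop_grip between -0.108 and -0.06 m and height (world z) of pin1_center above 0.08 m) or (x of pin2_center in the frame of scoop_grip between -0.054 and 0.078 m and y of pin2_center in the frame of scoop_grip between -0.054 and 0.054 m and z of pin2_center in the frame of scoop_grip between -0.108 and -0.06 m and height (world z) of pin2_center above 0.08 m))), for 0.2 s.
2. all three pins lie in the dish (x of pin0_center in the frame of dish between -0.077 and 0.077 m and y of pin0_center in the frame of dish between -0.092 and 0.092 m and z of pin0_center in the frame of dish between 0 and 0.06 m and x of pin1_center in the frame of dish between -0.077 and 0.077 m and y of pin1_center in the frame of dish between -0.092 and 0.092 m and z of pin1_center in the frame of dish between 0 and 0.06 m and x of pin2_center in the frame of dish between -0.077 and 0.077 m and y of pin2_center in the frame of dish between -0.092 and 0.092 m and z of pin2_center in the frame of dish between 0 and 0.06 m), for 0.2 s.
At the end, for the whole second after the job is handed in: All three pins lie at rest inside the dish; all four buttons are inside the pan; the scoop stands upright (within 7 degrees) and at rest on the mat, its grip within 60 mm of the mat's centre lengthwise and 45 mm sideways; nothing else has been moved (all of step 2 and x of button0_center in the frame of pan between -0.125 and 0.15 m and y of button0_center in the frame of pan between -0.075 and 0.075 m and z of button0_center in the frame of pan between 0 and 0.045 m and x of button1_center in the frame of pan between -0.125 and 0.15 m and y of button1_center in the frame of pan between -0.075 and 0.075 m and z of button1_center in the frame of pan between 0 and 0.045 m and x of button2_center in the frame of pan between -0.125 and 0.15 m and y of button2_center in the frame of pan between -0.075 and 0.075 m and z of button2_center in the frame of pan between 0 and 0.045 m and x of button3_center in the frame of pan between -0.125 and 0.15 m and y of button3_center in the frame of pan between -0.075 and 0.075 m and z of button3_center in the frame of pan between 0 and 0.045 m and angle between scoop_grip's own z axis and vertical below 0.12 rad and height (world z) of scoop_grip between 0.105 and 0.118 m and x of scoop_grip in the frame of mat between -0.06 and 0.06 m and y of scoop_grip in the frame of mat between -0.045 and 0.045 m and linear speed of each of scoop, pin0, pin1, pin2 below 0.02 m/s); the robot touches nothing.
It fails at once if the fingers touch a pin or a button (contact force between the fingers and pin0 above 0.3 N or contact force between the fingers and pin1 above 0.3 N or contact force between the fingers and pin2 above 0.3 N or contact force between the fingers and button0 above 0.3 N or contact force between the fingers and button1 above 0.3 N or contact force between the fingers and button2 above 0.3 N or contact force between the fingers and button3 above 0.3 N).
It fails at once if a pin is dropped from high up or thrown (faster than 1.5 m/s) (linear speed of any of pin0, pin1, pin2 above 1.5 m/s).
It fails at once if the scoop is pressed hard on the pan (over 40 N) (contact force between scoop and pan above 40 N).
It fails at once if another thing on the bench is moved by more than 30 mm (distance of any of spider, sleeve, camweight, bluering, wrench from where it was at the start of the episode above 0.03 m).
It also fails if it takes over 72 s, if anything falls off the work surface, if the arm or the gripper's body presses on something with over 40 N, if the wrist force passes 120 N, or if a joint passes its speed limit or range.

## Working session

There is one attempt and no reset: what is moved stays moved. The work goes in short steps, Python scripts to look and compute and a shell command to move; the robot and the scene stay as the last step left them, time stands still between calls to the robot, and variables do not carry over. Pictures are saved under pics/ and viewed, and the job is handed in when it is done.

```bash
ls -la; mkdir -p pics; cat > h.py <<'E'
import numpy as np, cv2
from station import arm
from scipy.spatial.transform import Rotation as R
def T_wc(s,st=None):
    if 'origin' in s:
        return np.array(s['rotation']).reshape(3,3), np.array(s['origin'])
    M=np.array(s['tool_from_camera']); Rt=R.from_quat(st['tool_rot']).as_matrix()
    return Rt@M[:3,:3], Rt@M[:3,3]+np.array(st['position'])
def undist(s,u,v):
    xd=(np.asarray(u,float)-s['cx'])/s['fx']; yd=(np.asarray(v,float)-s['cy'])/s['fy']
    rd=np.hypot(xd,yd); r=rd.copy()
    for _ in range(20): r=rd/(1+s['k1']*r*r)
    k=np.where(rd>0,r/np.maximum(rd,1e-12),1)
    return xd*k,yd*k
def pt(s,u,v,z,st=None):
    x,y=undist(s,u,v); z=np.asarray(z,float)
    p=np.stack([x*z,-y*z,-z],-1); Rm,o=T_wc(s,st)
    return p@Rm.T+o
def cloud(s,st=None):
    v,u=np.mgrid[0:384,0:512]; return pt(s,u,v,s['z_map'],st)
def onplane(s,u,v,zw,st=None):
    x,y=undist(s,u,v); Rm,o=T_wc(s,st)
    d=np.stack([x,-y,-np.ones_like(x)],-1)@Rm.T
    t=(zw-o[2])/d[...,2]; return o+d*t[...,None]
def proj(s,P,st=None):
    Rm,o=T_wc(s,st); c=(np.atleast_2d(P)-o)@Rm
    x=c[:,0]/-c[:,2]; y=-c[:,1]/-c[:,2]; k=1+s['k1']*(x*x+y*y)
    return np.stack([x*k*s['fx']+s['cx'],y*k*s['fy']+s['cy']],-1)
def save(s,name,sc=1.5):
    im=cv2.cvtColor(s['color'],cv2.COLOR_RGB2BGR)
    cv2.imwrite('pics/'+name,cv2.resize(im,None,fx=sc,fy=sc,interpolation=cv2.INTER_CUBIC))
E
python3 - <<'E'
from h import *
print(arm.state())
for n in ['scene','top','wrist']:
    s=arm.snapshot(n); save(s,n+'0.png')
    print(n,{k:v for k,v in s.items() if k not in('color','z_map')})
    np.savez(n+'0.npz',**s)
    for t in ['pan','dish','mat','scoop_grip','scoop_lip','pin0_center','button0_center','sheave','spider','sleeve','camweight','bluering','wrench']:
        print(t,[(round(b['confidence'],2),np.round(b['extent']).tolist()) for b in arm.boxes_of(n,t)][:6])
E
```

```text
total 12
drwxr-xr-x  3 agent agent 4096 Dec  6 21:01 .
drwxr-xr-x 23 root  root  4096 Dec  6 21:01 ..
drwxr-xr-x  2 agent agent 4096 Dec  6 21:01 pics
{'time': 0.0, 'joint_positions': array([ 1.1747968 ,  0.6900225 , -0.19450297,  1.56640759,  0.15729859,
        0.90247841, -0.21510198]), 'dq': array([ 4.98741448e-04,  1.09478654e-03,  2.04130788e-03,  3.16538322e-04,
        8.58814622e-05, -1.02174952e-03,  6.65294250e-04]), 'effort': array([ 2.02200549e-04, -5.39614284e+01, -1.26642309e+00, -1.58543855e+01,
        9.06367757e-03,  9.46694141e-03, -2.09348434e-05]), 'position': array([ 260.11233465, -567.59269551,  249.4427592 ]), 'tool_rot': array([ 9.76988699e-01,  2.13288905e-01, -2.73805724e-04, -9.22442089e-04]), 'contact_force': array([-0.75215619, -0.74533294,  0.3437137 ]), 'moment': array([ 0.03882582,  0.04742263, -0.02156018]), 'opening': 85.5095028794973}
scene {'fx': 432.0242554453799, 'fy': 432.0242554453799, 'cx': 259.87738624333497, 'cy': 190.00050582500668, 'k1': -0.1605204214507251, 'origin': array([1105.18054423, -794.98769327, 1242.08738292]), 'rotation': arra
[... 1638 characters left out ...]
, 134.0, 240.0, 179.0])]
wrist {'fx': 281.3227270243147, 'fy': 281.3227270243147, 'cx': 258.8374174398828, 'cy': 192.4307509317019, 'k1': -0.06351495851729394, 'tool_from_camera': array([[-1.79178443e-04,  9.60904307e-01,  2.76880627e-01,
         7.19740620e+01],
       [ 9.99999983e-01,  1.57765940e-04,  9.96114075e-05,
         9.25623681e-03],
       [ 5.20346981e-05,  2.76880640e-01, -9.60904318e-01,
        -1.23774372e+02],
       [ 0.00000000e+00,  0.00000000e+00,  0.00000000e+00,
         1.00000000e+00]])}
pan []
dish []
mat []
scoop_grip []
scoop_lip []
pin0_center []
button0_center []
sheave [(0.8, [290.0, 0.0, 431.0, 72.0])]
spider []
sleeve []
camweight []
bluering []
wrench []
```

```bash
sed -i "s/np.array(s\['rotation'\]).reshape(3,3)/R.from_quat(s['rotation']).as_matrix()/" h.py
```

```text
(no output)
```

View pics/scene0.png

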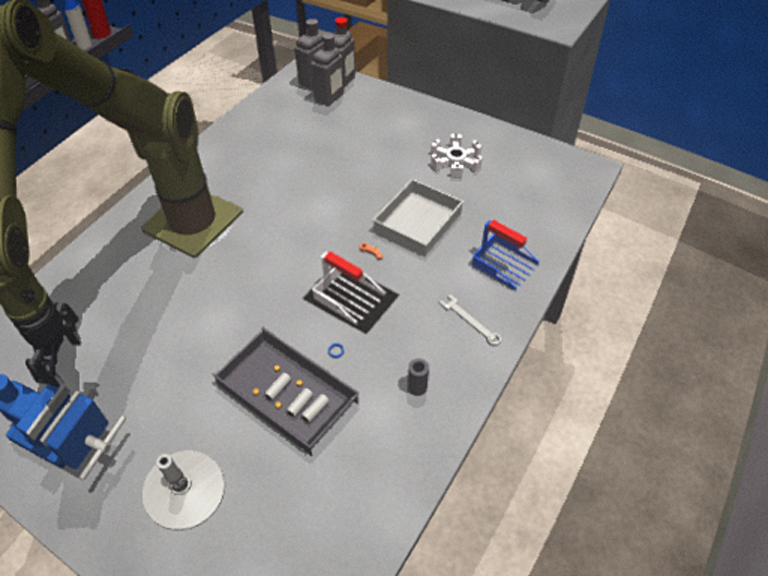

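View pics/top0.png

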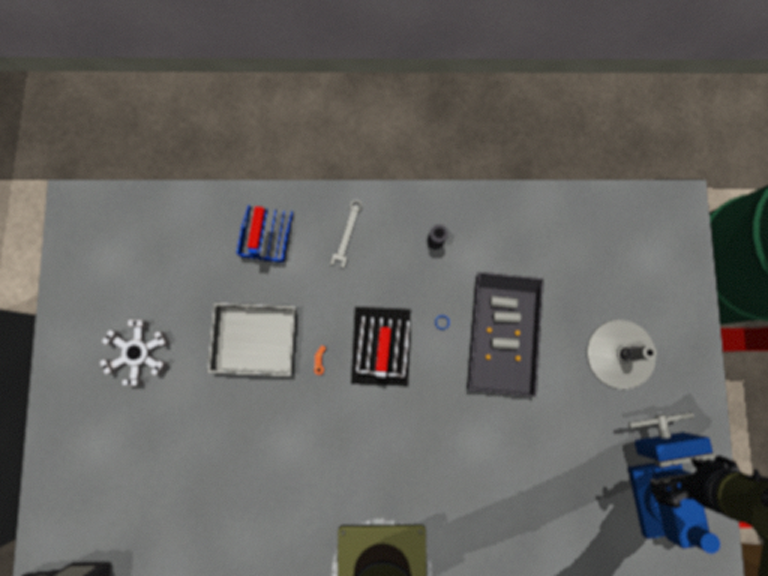

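```bash
cat > m.py <<'E'
from h import *
def ld(n):
    d=np.load(n,allow_pickle=True); return {k:(d[k] if d[k].ndim else d[k].item()) for k in d.files}
if __name__=='__main__':
  for n in ['top','scene']:
    s=arm.snapshot(n); C=cloud(s)
    print(n,'bench z',np.median(C[200:220,200:230,2]) if n=='top' else '')
    for t in ['pan','dish','mat','scoop_grip','pin0_center','button0_center','camweight','bluering','sleeve']:
        for d in arm.silhouettes(n,t)[:5]:
            m=d['region']; P=C[m]; P=P[P[:,2]>-50]
            if len(P)<3: continue
            if t in('mat','dish','pan'):
              box=cv2.minAreaRect(P[:,:2].astype(np.float32)); bi=[np.round(box[0],1),np.round(box[1],1),round(box[2],1)]
            else: bi=''
            print(t,round(d['confidence'],2),np.round(d['extent']).tolist(),m.sum(),'med',np.round(np.median(P,0),1),'min',np.round(np.percentile(P,3,axis=0)),'max',np.round(np.percentile(P,97,axis=0)),bi)
E
python3 m.py; python3 -c "
import cv2
for n,r in (('top',(280,170,380,270)),('top',(220,190,290,265)),('scene',(130,200,260,310))):
    import numpy as np
    im=cv2.cvtColor(np.load(n+'0.npz')['color'],cv2.COLOR_RGB2BGR)[r[1]:r[3],r[0]:r[2]]
    cv2.imwrite('pics/c_%s%d.png'%(n,r[0]),cv2.resize(im,None,fx=5,fy=5,interpolation=cv2.INTER_CUBIC))
"
```

```text
top bench z -0.055016912178643906
dish 0.58 [136.0, 204.0, 199.0, 249.0] 2648 med [540.2 316.2   3.8] min [463. 214.  -2.] max [620. 403.  48.] [array([540.9, 217.6]), array([413.1, 174.6]), 87.8]
mat 0.66 [235.0, 207.0, 276.0, 255.0] 1457 med [534.2   8.    4.1] min [436. -58.  -1.] max [613.  67.  27.] [array([523.7,   2.6]), array([137.8, 189.5]), 86.8]
scoop_grip 0.91 [157.0, 140.0, 196.0, 175.0] 426 med [770.3 291.2 108.7] min [734. 242.   3.] max [838. 349. 124.] 
scoop_grip 0.65 [252.0, 217.0, 258.0, 251.0] 224 med [507.9  -1.4 122.9] min [461. -15.   7.] max [556.  12. 128.] 
pin0_center 0.7 [220.0, 132.0, 242.0, 179.0] 284 med [797.8  86.2   6.5] min [730.  56.  -3.] max [885. 123.  12.] 
pin0_center 0.39 [234.0, 205.0, 275.0, 255.0] 1654 med [527.   11.4   4.3] min [433. -62.  -1.] max [612.  67.  43.] 
camweight 0.59 [207.0, 231.0, 216.0, 247.0] 94 med [489.3 150.8  11.8] min [459. 141.   5.] max [520. 161.  17.] 
sleeve 0.65 [282.0, 150.0, 296.0, 166.0] 183 med [ 782.  -132.3   82.2] min [ 765. -154.   -2.] max [ 826. -116.   89.] 
scene bench z 
pan 0.86 [142.0, 219.0, 2
[... 1217 characters left out ...]
02.0] 3356 med [ 533.9 -290.4    5.1] min [ 407. -388.   -1.] max [ 681. -217.   49.] 
camweight 0.41 [143.0, 220.0, 238.0, 301.0] 3327 med [ 533.6 -289.3    5.1] min [ 408. -388.   -1.] max [ 678. -215.   49.] 
camweight 0.35 [271.0, 237.0, 286.0, 262.0] 326 med [ 786.6 -150.4   68.3] min [ 744. -162.    1.] max [ 804. -109.   89.] 
bluering 0.57 [217.0, 228.0, 229.0, 239.0] 45 med [ 578.4 -147.6    7. ] min [ 558. -169.   -2.] max [ 592. -134.   12.] 
bluering 0.32 [177.0, 246.0, 194.0, 266.0] 153 med [ 529.7 -307.5   25.7] min [ 515. -336.   14.] max [ 538. -275.   33.] 
sleeve 0.61 [270.0, 237.0, 286.0, 264.0] 292 med [ 788.4 -151.4   75.9] min [ 766. -162.    9.] max [ 804. -122.   90.]
```

```bash
python3 - <<'E'
from m import *
for n in ['top','scene']:
    s=ld(n+'0.npz'); C=cloud(s); hsv=cv2.cvtColor(s['color'],cv2.COLOR_RGB2HSV)
    red=((hsv[...,0]<8)|(hsv[...,0]>172))&(hsv[...,1]>150)&(hsv[...,2]>90)
    b=(abs(C[...,0]-510)<80)&(abs(C[...,1])<60)&(C[...,2]>90)
    m=red&b; P=C[m]; top=P[P[:,2]>np.percentile(P[:,2],50)-4] if n=='top' else P[P[:,2]>118]
    c=cv2.minAreaRect(top[:,:2].astype(np.float32)); print(n,'grip',len(P),c,np.percentile(P,[2,50,98],axis=0).round(1).tolist())
    # line fit direction
    q=top[:,:2]-top[:,:2].mean(0); w,V=np.linalg.eigh(q.T@q); print('grip yaw',np.degrees(np.arctan2(V[1,1],V[0,1])),top.mean(0))
    # buttons orange
    yl=(hsv[...,0]>8)&(hsv[...,0]<28)&(hsv[...,1]>140)&(hsv[...,2]>100)&(abs(C[...,0]-540)<160)&(abs(C[...,1]+300)<100)
    k,l,st,ce=cv2.connectedComponentsWithStats(yl.astype(np.uint8))
    for i in range(1,k):
        if st[i,4]>2: print('btn',st[i,4],onplane(s,*ce[i],12).round(1))
    # pins: height 20-32, region within pan, bright
    pm=(s['color'].min(-1)>110)&(C[...,2]>12)&(C[...,2]<40)&(abs(C[...,0]-560)<110)&(abs(C[...,1]+300)<62)
    k,l,st,ce=cv2.connectedComponentsWithStats(pm.astype(np.uint8))
    for i in range(1,k):
        if st[i,4]>15:
            Q=C[l==i]; r=cv2.minAreaRect(Q[:,:2].astype(np.float32)); print('pin',st[i,4],Q.mean(0).round(1),r)
    # walls pan: rim points z 38..52
    for nm,cx,cy,zl,zh,rx,ry in (('pan',540,-300,28,52,190,110),('dish',540,310,36,52,110,130)):
        w=(C[...,2]>zl)&(C[...,2]<zh)&(abs(C[...,0]-cx)<rx)&(abs(C[...,1]-cy)<ry)&~((abs(C[...,1]-cy)<60)&(abs(C[...,0]-cx-10)<60))
        Q=C[w]; print(nm,len(Q),cv2.minAreaRect(Q[:,:2].astype(np.float32)))
E
```

```text
top grip 208 ((510.6731262207031, -2.436939239501953), (23.643075942993164, 96.33525848388672), 83.3475341796875) [[464.9, -15.1, 118.4], [511.2, -1.6, 123.5], [557.6, 12.2, 128.7]]
grip yaw 173.44039717096592 [510.53203953  -2.12498501 129.76111262]
btn 9 [ 559.3 -264.6   12. ]
btn 12 [ 552.2 -333.2   12. ]
btn 9 [ 493.4 -259.5   12. ]
btn 11 [ 490.4 -332.1   12. ]
pin 86 [ 628.  -301.7   26.5] ((628.41455078125, -302.0461120605469), (61.541526794433594, 18.510927200317383), 82.51405334472656)
pin 88 [ 591.4 -307.    26.7] ((591.5361938476562, -307.41265869140625), (60.454158782958984, 19.10282325744629), 86.38911437988281)
pin 89 [ 527.7 -301.    26.7] ((528.1091918945312, -300.6612548828125), (60.676734924316406, 19.44411277770996), 84.23946380615234)
pan 623 ((549.670654296875, -299.4964904785156), (162.08566284179688, 286.2235107421875), 83.64453125)
dish 336 ((539.7559204101562, 309.4467468261719), (196.37564086914062, 164.811767578125), 87.4061279296875)
scene grip 168 ((508.81365966796875, -8.017555236816406), (26.856229782104492, 97.13152313232422), 83.4228515625) [[464.7, -
[... 158 characters left out ...]
tn 9 [ 557.9 -269.6   12. ]
btn 9 [ 489.3 -337.9   12. ]
btn 10 [ 551.3 -338.4   12. ]
pin 134 [ 527.9 -303.    25.9] ((525.2725830078125, -302.2291564941406), (67.37506866455078, 26.45015525817871), 89.28251647949219)
pin 138 [ 592.1 -310.2   25.7] ((590.2557983398438, -311.6331787109375), (65.11683654785156, 26.610872268676758), 83.6250991821289)
pin 145 [ 628.9 -304.2   25.4] ((627.2459716796875, -303.0380554199219), (68.5408706665039, 25.3487548828125), 85.47876739501953)
pan 701 ((545.8391723632812, -301.8456726074219), (165.11392211914062, 291.109619140625), 84.04728698730469)
dish 318 ((535.3479614257812, 306.1488037109375), (204.39060974121094, 169.80516052246094), 87.76024627685547)
```

View pics/c_top280.png

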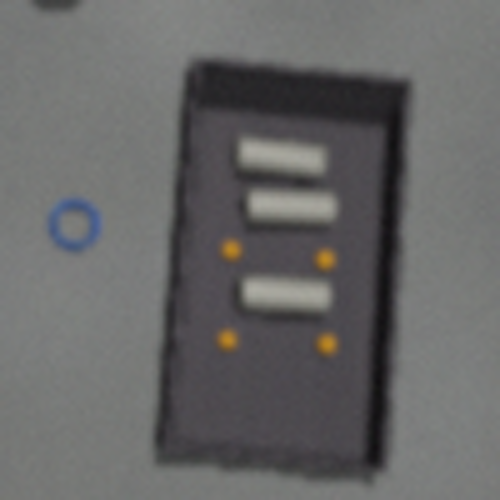

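View pics/c_scene130.png

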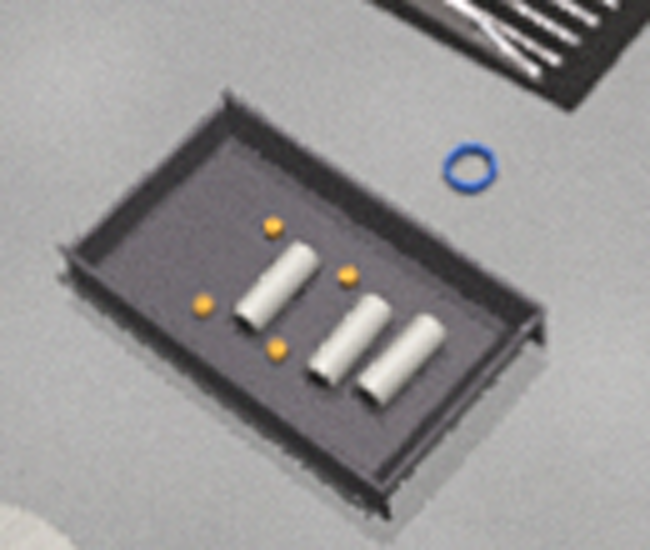

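View pics/c_top220.png

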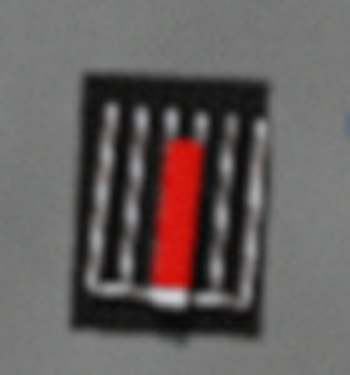

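```bash
cat > g.py <<'E'
# usage: g.py x y z yaw pitch(nose-down deg) : remaining move in tool axes
import sys; from h import *
def tgt(yaw,pitch):  # scoop-like frame: tool x forward, z down; pitch>0 = nose down
    return R.from_euler('ZY',[yaw,pitch],degrees=True)*R.from_euler('x',180,degrees=True)
st=arm.state(); Rt=R.from_quat(st['tool_rot']); p=np.array(st['position'])
a=Rt*R.from_euler('x',180,degrees=True); e=a.as_euler('ZYX',degrees=True)
print('t',round(st['time'],2),'pos',p.round(1),'yaw,pitch,roll',e.round(2),'F',np.round(st['contact_force'],1),'M',np.round(st['moment'],2),'open',round(st['opening'],1))
if len(sys.argv)>1:
    x,y,z,yaw,pit=map(float,sys.argv[1:6])
    d=Rt.inv().apply(np.array([x,y,z])-p)/500
    rv=(Rt.inv()*tgt(yaw,pit)).as_rotvec()/np.pi
    n=max(np.linalg.norm(d)*500/45,np.linalg.norm(rv)*180/8)
    print('rot',rv.round(4),'shift',d.round(4),'min rows',n.round(2))
    D=R.from_euler('x',180,degrees=True)
    d2=tgt(yaw,pit).inv().apply(np.array([x,y,z])-p)/500
    print('if rotated first: shift',d2.round(4))
E
python3 g.py 505 -4 250 -6.5 0
```

```text
t 3.1 pos [ 260.4 -568.2  250.3] yaw,pitch,roll [24.62 -0.   -0.  ] F [-0.3 -0.1 -0.4] M [ 0.01 -0.04 -0.03] open 85.0
rot [ 0.     -0.      0.1729] shift [ 9.147e-01 -8.219e-01  6.000e-04] min rows 13.66
if rotated first: shift [ 3.5820e-01 -1.1764e+00  6.0000e-04]
```

```bash
python3 -m handwheel '[[0,0,0,0.04,-0.036,0,85],[0,0,0,0.072,-0.065,0,85],[0,0,0,0.072,-0.065,0,85],[0,0,0,0.072,-0.065,0,85],[0,0,0,0.072,-0.065,0,85],[0,0,0,0.072,-0.065,0,85],[0,0,0,0.072,-0.065,0,85],[0,0,0,0.072,-0.065,0,85],[0,0,0,0.072,-0.065,0,85],[0,0,0,0.072,-0.065,0,85],[0,0,0,0.072,-0.065,0,85],[0,0,0,0.05,-0.05,0,85]]'; python3 g.py 490 -4 250 -6.5 0
```

```text
time: 4.3
position: [476.8, -61.3, 250.6]
tool_rot: [0.977, 0.215, 0.001, -0.0]
contact_force: [0.4, -0.3, 1.1]
opening: 84.9
t 4.3 pos [476.8 -61.3 250.6] yaw,pitch,roll [ 2.481e+01 -1.300e-01  1.000e-02] F [ 0.4 -0.3  1.1] M [ 0.01 -0.01  0.03] open 84.9
rot [-0.0002 -0.0007  0.174 ] shift [ 0.072  -0.093   0.0014] min rows 3.91
if rotated first: shift [ 0.0132 -0.1169  0.0013]
```

```bash
python3 -m handwheel '[[0,0,0.043,0.018,-0.023,0,85],[0,0,0.043,0.01,-0.028,0,85],[0,0,0.043,0,-0.03,0,85],[0,0,0.043,-0.01,-0.033,0,85],[0,0,0,0,0,0,85],[0,0,0,0,0,0,85]]'; python3 - <<'E'
from h import *
st=arm.state(); s=arm.snapshot('wrist'); save(s,'w1.png'); np.savez('w1.npz',**s)
import pickle; pickle.dump(st,open('w1.pkl','wb'))
C=cloud(s,st); hsv=cv2.cvtColor(s['color'],cv2.COLOR_RGB2HSV)
red=((hsv[...,0]<8)|(hsv[...,0]>172))&(hsv[...,1]>150)&(hsv[...,2]>60)&(C[...,2]>100)
P=C[red]; P=P[P[:,2]>118]
print(len(P),np.percentile(P,[1,50,99],axis=0).round(1).tolist(),cv2.minAreaRect(P[:,:2].astype(np.float32)))
E
python3 g.py
```

```text
time: 4.9
position: [471.8, -4.8, 250.5]
tool_rot: [0.999, -0.053, 0.0, 0.0]
contact_force: [0.4, -0.4, 0.1]
opening: 85.2
2871 [[463.7, -18.4, 120.6], [515.3, -4.0, 124.0], [558.7, 10.6, 125.8]] ((510.7840881347656, -3.5149288177490234), (23.74468421936035, 97.77457427978516), 83.74559783935547)
t 4.95 pos [471.9  -5.3 250.4] yaw,pitch,roll [-6.22 -0.04 -0.03] F [-0.2  0.6 -0.4] M [-0.05  0.07  0.01] open 85.2
```

View pics/w1.png

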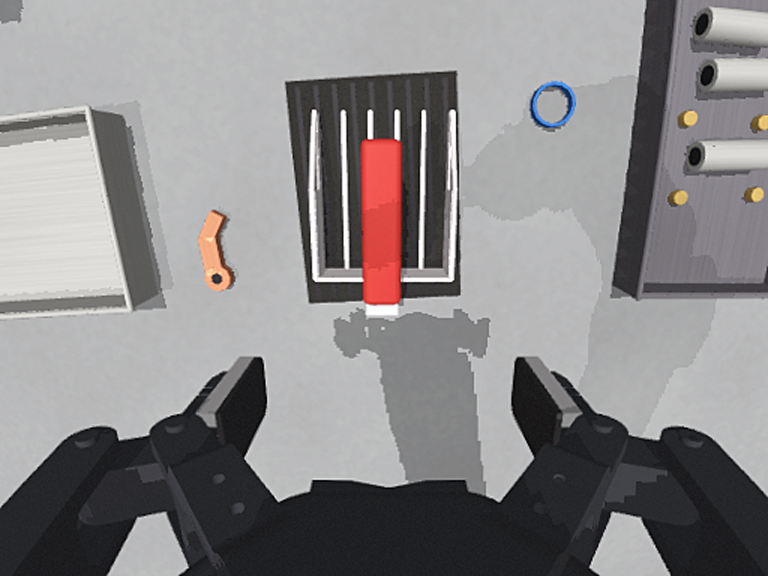

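```bash
python3 g.py 510.8 -3.7 112 -6.3 0
```

```text
t 4.95 pos [471.9  -5.3 250.4] yaw,pitch,roll [-6.22 -0.04 -0.03] F [-0.2  0.6 -0.4] M [-0.05  0.07  0.01] open 85.2
rot [ 0.0002 -0.0002  0.0004] shift [ 0.0767 -0.0119  0.2769] min rows 3.2
if rotated first: shift [ 0.0769 -0.0118  0.2769]
```

```bash
python3 -m handwheel '[[0,0,0,0.038,-0.006,0.02,85],[0,0,0,0.039,-0.006,0.05,85],[0,0,0,0,0,0.07,85],[0,0,0,0,0,0.07,85],[0,0,0,0,0,0.045,85],[0,0,0,0,0,0.022,85],[0,0,0,0,0,0,85],[0,0,0,0,0,0,85]]'; python3 g.py  510.8 -3.7 112 -6.3 0
```

```text
time: 5.75
position: [511.2, -3.5, 112.5]
tool_rot: [0.998, -0.055, 0.001, 0.0]
contact_force: [-0.2, -0.2, 0.0]
opening: 85.4
t 5.75 pos [511.2  -3.5 112.5] yaw,pitch,roll [-6.36 -0.08  0.  ] F [-0.2 -0.2  0. ] M [ 0.01 -0.08 -0.06] open 85.4
rot [-0.     -0.0005 -0.0003] shift [-0.0008  0.0004  0.001 ] min rows 0.01
if rotated first: shift [-0.0008  0.0004  0.001 ]
```

```bash
python3 -m handwheel '[[0,0,0,0,0,0,0],[0,0,0,0,0,0,0],[0,0,0,0,0,0,0],[0,0,0,0,0,0,0],[0,0,0,0,0,0,0],[0,0,0,0,0,0,0],[0,0,0,0,0,0,0],[0,0,0,0,0,0,0]]'; python3 g.py
```

```text
time: 6.55
position: [510.7, -3.3, 112.1]
tool_rot: [0.998, -0.055, 0.0, 0.0]
contact_force: [-0.3, -1.6, 4.4]
opening: 23.1
t 6.55 pos [510.7  -3.3 112.1] yaw,pitch,roll [-6.36 -0.03 -0.02] F [-0.3 -1.6  4.4] M [-0.14  0.05  0.02] open 23.1
```

```bash
python3 -m handwheel '[[0,0,0,0,0,-0.02,0],[0,0,0,0,0,-0.04,0],[0,0,0,0,0,-0.06,0],[0,0,0,0,0,-0.06,0],[0,0,0,0,0.05,-0.03,0],[0,0,0,0,0.07,0,0],[0,0,0,0,0.07,0,0],[0,0,0,0,0.05,0,0],[0,0,0,0,0.02,0,0],[0,0,0,0,0,0,0],[0,0,0,0,0,0,0]]'; cat > w.py <<'E'
import sys,pickle; from h import *
n=sys.argv[1]; c=sys.argv[2] if len(sys.argv)>2 else 'wrist'
st=arm.state(); s=arm.snapshot(c); save(s,n+'.png'); np.savez(n+'.npz',**s); pickle.dump(st,open(n+'.pkl','wb'))
E
python3 w.py w2; python3 g.py
```

```text
time: 7.65
position: [496.3, -130.3, 216.7]
tool_rot: [0.999, -0.054, -0.0, -0.001]
contact_force: [0.8, -0.1, -2.8]
opening: 22.9
t 7.7 pos [ 496.4 -129.9  216.7] yaw,pitch,roll [-6.17  0.02  0.09] F [-0.6 -0.8 -3.2] M [0.03 0.   0.02] open 23.1
```

View pics/w2.png

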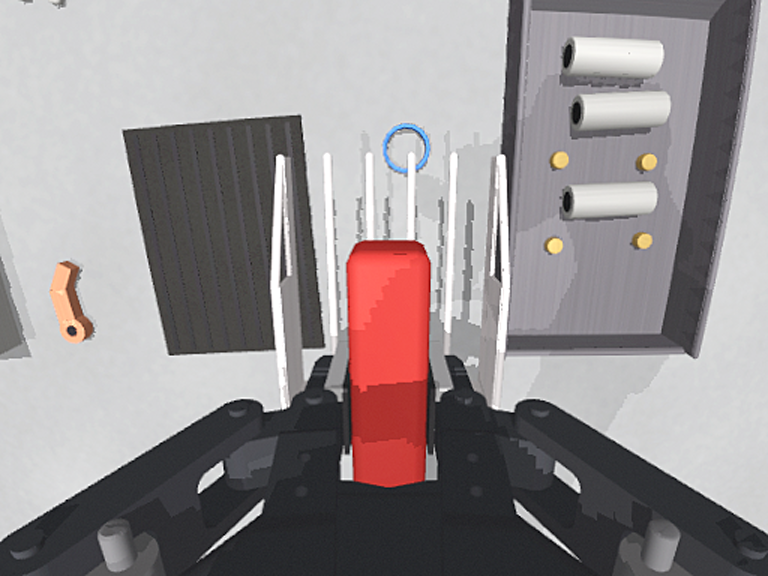

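```bash
cat > a2.py <<'E'
import pickle; from m import *
s=ld('w2.npz'); st=pickle.load(open('w2.pkl','rb')); C=cloud(s,st); hsv=cv2.cvtColor(s['color'],cv2.COLOR_RGB2HSV)
v,u=np.mgrid[0:384,0:512]
right=(u>332)&(s['z_map']>0)
# walls: z>25, in pan region, not pins
Pz=C[right]; 
def fitline(P,ax):
    # ax=0: line along x: y=a+bx ; robust
    x,y=P[:,ax],P[:,1-ax]; k=np.ones(len(x),bool)
    for _ in range(8):
        b,a=np.polyfit(x[k],y[k],1); r=y-a-b*x; k=abs(r)<max(2.0,1.5*np.median(abs(r[k])))
    return a,b,k.sum(),np.std(r[k])
q=C[right&(C[...,2]>41)&(C[...,2]<50)]
L=q[(q[:,1]>-240)&(q[:,1]<-190)]; Rr=q[(q[:,1]<-350)]
for nm,P in (('left rim',L),('right rim',Rr)):
    print(nm,len(P),P.min(0).round(),P.max(0).round())
    a,b,n,sd=fitline(P,0); print(' y at x=540',a+b*540,'slope deg',np.degrees(np.arctan(b)),n,sd)
q=C[right&(C[...,2]>30)&(C[...,2]<38)&(C[...,0]<440)&(C[...,0]>390)&(abs(C[...,1]+300)<70)]
print('near rim',len(q)); a,b,n,sd=fitline(q,1); print(' x at y=-300',a+b*-300,np.degrees(np.arctan(b)),n,sd, q[:,0].min(),q[:,0].max())
fl=C[right&(abs(C[...,0]-480)<40)&(abs(C[...,1]+300)<25)]; print('floor z',np.median(fl[:,2]))
f=right&(C[...,2]<8)&(abs(C[...,1]+300)<60)&(C[...,0]>400)&(C[...,0]<720)
print('floor x range',np.percentile(C[f][:,0],[0.2,1,99,99.8]))
yl=(hsv[...,0]>8)&(hsv[...,0]<30)&(hsv[...,1]>110)&(hsv[...,2]>90)&right
k,l,ss,ce=cv2.connectedComponentsWithStats(yl.astype(np.uint8))
B=[];
for i in range(1,k):
    if ss[i,4]>30:
        Q=C[(l==i)]; B.append(Q[Q[:,2]>10].mean(0)); print('btn',ss[i,4],onplane(s,*ce[i],12,st).round(1),B[-1].round(1))
pm=right&(s['color'].min(-1)>120)&(C[...,2]>19)&(C[...,2]<36)&(abs(C[...,0]-580)<90)&(abs(C[...,1]+302)<55)
k,l,ss,ce=cv2.connectedComponentsWithStats(pm.astype(np.uint8))
for i in range(1,k):
    if ss[i,4]>100:
        Q=C[l==i]; T=Q[Q[:,2]>25]; r=cv2.minAreaRect(T[:,:2].astype(np.float32)); print('pin',ss[i,4],T.mean(0).round(1),r)
E
python3 a2.py
```

```text
left rim 1030 [ 418. -237.   43.] [ 661. -210.   50.]
 y at x=540 -221.27434229166803 slope deg -5.341260672526423 770 1.0724974935942777
right rim 1936 [ 401. -392.   41.] [ 655. -359.   50.]
 y at x=540 -375.743529877393 slope deg -6.213451694103796 1592 0.9819714454861593
near rim 746
 x at y=-300 410.2888157396366 6.292005143999949 476 0.997453046931634 400.4011831467836 439.9364553946204
floor z 3.3304507890765933
floor x range [406.8450362  411.16571255 665.85174231 668.86851605]
btn 107 [ 560.5 -265.5   12. ] [ 560.7 -266.    12.7]
btn 117 [ 553.2 -334.    12. ] [ 553.2 -334.7   12.9]
btn 102 [ 492.4 -332.9   12. ] [ 492.2 -333.1   12.9]
btn 76 [ 495.2 -261.    12. ] [ 495.2 -261.3   12.8]
pin 1462 [ 627.9 -302.    27.7] ((627.8064575195312, -302.724609375), (64.8582534790039, 20.559295654296875), 84.69465637207031)
pin 1352 [ 591.7 -308.2   27.8] ((591.9235229492188, -309.1801452636719), (64.6157455444336, 20.458711624145508), 88.3192367553711)
pin 1203 [ 528.  -300.5   27.8] ((527.8184814453125, -301.4299011230469), (64.37533569335938, 20.19219207763672), 87.67566680908203)
```

```bash
python3 - <<'E'
import pickle; from m import *
s=ld('w2.npz'); st=pickle.load(open('w2.pkl','rb')); C=cloud(s,st)
T=R.from_quat(st['tool_rot']).inv().apply((C.reshape(-1,3)-np.array(st['position']))).reshape(C.shape)
v,u=np.mgrid[0:384,0:512]
m=(s['z_map']>0)&(T[...,2]>70)&(T[...,2]<118)&(u>170)&(u<345)&(v<300)
for a in range(-10,90,10):
    k=m&(T[...,0]>=a)&(T[...,0]<a+10)&(abs(T[...,1])<48); print(a,k.sum(),np.percentile(T[k][:,2],[10,50,90]).round(1) if k.sum() else '')
k=m&(T[...,0]>60); P=T[k]; print('max x',np.percentile(P[:,0],[50,98,99.5]))
for x0,x1 in((30,45),(60,75)):
    k=m&(T[...,0]>x0)&(T[...,0]<x1); h,e=np.histogram(T[k][:,1],bins=np.arange(-64,66,2)); print([(int(a),int(b)) for a,b in zip(e,h) if b>8])
g=(T[...,2]<-5)&(T[...,2]>-20)&(abs(T[...,1])<16)&(T[...,0]>20); print('grip top',T[g].mean(0), T[g][:,0].max(), np.polyfit(T[g][:,0],T[g][:,2],1))
E
cat > sc.py <<'E'
# sc.py xl zl pitch s [dyaw]: lip pan x, lip height above floor, nose-down deg, lateral -> TCP target, and move needed
import sys,os; import numpy as np
xl,zl,p,sh=map(float,sys.argv[1:5]); t=np.radians(p)
O=np.array([537.8,-298.3]); a=np.radians(-6.2); ex=np.array([np.cos(a),np.sin(a)]); ey=np.array([-np.sin(a),np.cos(a)])
gx=-78*np.cos(t)+108*np.sin(t); gz=78*np.sin(t)+108*np.cos(t)
q=O+ex*(xl+gx)+ey*sh; z=3+zl+gz
print('target',q.round(1),round(z,1))
os.system('python3 g.py %f %f %f -6.2 %f'%(q[0],q[1],z,p))
E
python3 sc.py -57 70 0 -13; python3 sc.py -57 70 28 -13
```

```text
-10 109 [103. 104. 105.]
0 106 [102.9 103.9 104.8]
10 108 [102.9 103.8 104.9]
20 118 [102.8 103.8 105.2]
30 185 [102.9 104.  104.9]
40 260 [103.1 104.1 105.1]
50 233 [102.9 104.  105.3]
60 267 [102.8 104.  105.3]
70 261 [103.  104.1 105.3]
80 0 
max x [68.93433001 78.41263188 79.17504041]
[(-58, 33), (-56, 83), (-54, 134), (-36, 27), (-34, 42), (-32, 18), (-14, 26), (-12, 27), (-10, 13), (8, 28), (10, 27), (12, 14), (30, 36), (32, 41), (34, 15), (52, 142), (54, 85), (56, 22)]
[(-58, 30), (-56, 64), (-54, 132), (-36, 12), (-34, 53), (-32, 39), (-14, 25), (-12, 60), (-10, 19), (8, 30), (10, 60), (12, 15), (30, 33), (32, 56), (34, 14), (52, 135), (54, 60), (56, 33)]
grip top [ 35.8718835   -1.14681722 -11.86017949] 50.22352946075651 [  0.04736207 -13.55914597]
t 7.7 pos [ 496.4 -129.9  216.7] yaw,pitch,roll [-6.17  0.02  0.09] F [-0.6 -0.8 -3.2] M [0.03 0.   0.02] open 23.1
rot [-0.0005  0.0001  0.0002] shift [-0.1515  0.3519  0.0709] min rows 4.33
if rotated first: shift [-0.1514  0.3519  0.0714]
target [ 402.2 -296.6] 181.0
t 7.7 pos [ 496.4 -129.9  216.7] yaw,pitch,roll [-6.17  0.02  0.09] F [-0.6 -0.8 -3.2] M [0.03 0.   0.02] open 23.1
rot [-0.0004 -0.1554  0.0003] shift [-0.0319  0.3519  0.0229] min rows 3.93
if rotated first: shift [-0.017   0.3519  0.0356]
target [ 461.7 -303.1] 205.0
```

```bash
python3 -m handwheel '[[0,0,0,0,0.04,0,0],[0,-0.02,0,0,0.07,0,0],[0,-0.034,0,0,0.08,0,0],[0,-0.034,0,0,0.08,0,0],[0,-0.034,0,0,0.05,0,0],[0,-0.025,0,0,0.03,0,0],[0,-0.008,0,0,0,0,0],[0,0,0,0,0,0,0],[0,0,0,0,0,0,0]]'; python3 sc.py -57 25 28 -13.5
```

```text
time: 8.6
position: [477.8, -304.2, 216.4]
tool_rot: [0.969, -0.052, -0.24, -0.014]
contact_force: [-0.3, 0.2, -3.3]
opening: 23.3
t 8.6 pos [ 477.8 -304.2  216.4] yaw,pitch,roll [-6.14 27.85  0.1 ] F [-0.3  0.2 -3.3] M [-0.11 -0.84  0.04] open 23.3
rot [-0.0004 -0.0009  0.0003] shift [0.0241 0.0024 0.1149] min rows 1.31
if rotated first: shift [0.0244 0.0023 0.1149]
target [ 461.6 -303.6] 160.0
```

```bash
python3 -m handwheel '[[0,0,0,0.008,0.001,0.038,0],[0,-0.001,0,0.008,0.001,0.038,0],[0,0,0,0.008,0,0.038,0],[0,0,0,0,0,0,0],[0,0,0,0,0,0,0]]'; python3 sc.py -57 5 28 -13.5; python3 w.py w3; python3 w.py s3 scene
```

```text
time: 9.1
position: [461.2, -304.7, 161.6]
tool_rot: [0.969, -0.053, -0.242, -0.013]
contact_force: [0.1, 0.3, -1.7]
opening: 22.9
t 9.1 pos [ 461.2 -304.7  161.6] yaw,pitch,roll [-6.280e+00  2.803e+01  1.000e-02] F [ 0.1  0.3 -1.7] M [-0.09 -0.88  0.02] open 22.9
rot [-0.0003  0.0002 -0.0004] shift [ 0.0209 -0.0023  0.0378] min rows 0.48
if rotated first: shift [ 0.0209 -0.0023  0.0378]
target [ 461.6 -303.6] 140.0
```

View pics/w3.png

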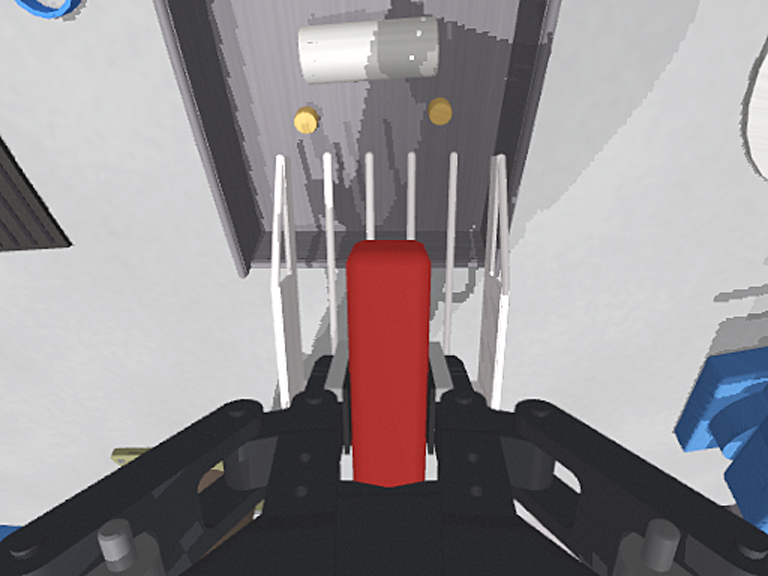

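```bash
python3 -c "
import cv2
im=cv2.imread('pics/s3.png')[280:500,180:420]; cv2.imwrite('pics/s3c.png',cv2.resize(im,None,fx=3,fy=2.7))"
```

```text
(no output)
```

View pics/s3c.png

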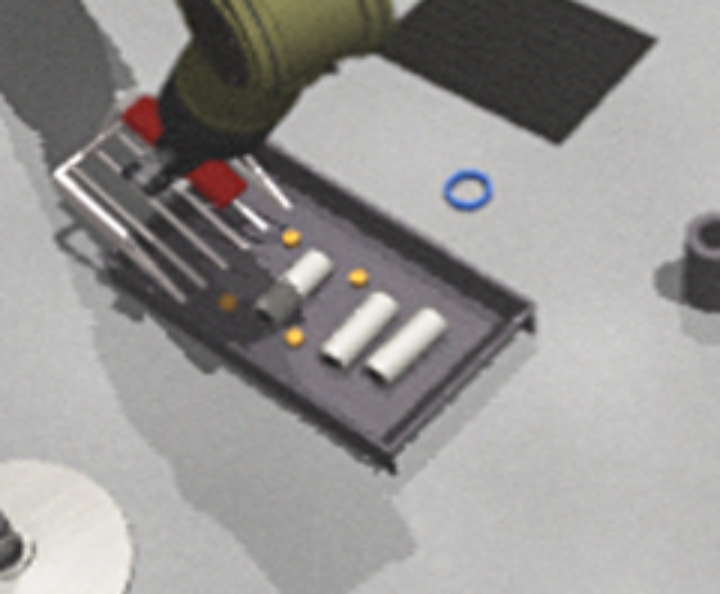

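```bash
python3 -m handwheel '[[0,0,0,0.01,-0.001,0.019,0],[0,0,0,0.0105,-0.001,0.019,0],[0,0,0,0.002,0,0.0036,0],[0,0,0,0,0,0,0],[0,0,0,0,0,0,0]]'; python3 sc.py -57 1 28 -13.5
```

```text
time: 9.7
position: [461.0, -304.4, 137.1]
tool_rot: [0.969, -0.054, -0.242, -0.013]
contact_force: [0.1, 0.2, -2.4]
opening: 23.0
t 9.7 pos [ 461.  -304.4  137.1] yaw,pitch,roll [-6.340e+00  2.809e+01 -1.000e-02] F [ 0.1  0.2 -2.4] M [-0.11 -0.83 -0.05] open 23.0
rot [-0.0003  0.0005 -0.0007] shift [ 0.002  -0.0017  0.0015] min rows 0.03
if rotated first: shift [ 0.002  -0.0017  0.0015]
target [ 461.6 -303.6] 136.0
```

```bash
python3 -m handwheel '[[0,0,0,0.001,-0.001,0.0018,0],[0,0,0,0,0,0,0],[0,0,0,0,0,0,0]]'; python3 g.py;  python3 -m handwheel '[[0,0,0,0.001,0,0.0018,0],[0,0,0,0,0,0,0],[0,0,0,0,0,0,0]]'; python3 sc.py -57 0 28 -13.5
```

```text
time: 10.0
position: [461.2, -303.8, 136.3]
tool_rot: [0.969, -0.054, -0.242, -0.013]
contact_force: [1.0, 0.2, -3.5]
opening: 23.1
t 10.0 pos [ 461.2 -303.8  136.3] yaw,pitch,roll [-6.340e+00  2.806e+01 -1.000e-02] F [ 1.   0.2 -3.5] M [-0.08 -0.85  0.01] open 23.1
time: 10.3
position: [461.1, -303.8, 135.1]
tool_rot: [0.969, -0.054, -0.242, -0.013]
contact_force: [-0.5, 0.5, -3.0]
opening: 23.2
t 10.3 pos [ 461.1 -303.8  135.1] yaw,pitch,roll [-6.33 28.08 -0.  ] F [-0.5  0.5 -3. ] M [-0.13 -0.87  0.05] open 23.2
rot [-0.0003  0.0004 -0.0007] shift [ 0.001  -0.0005 -0.0002] min rows 0.02
if rotated first: shift [ 0.001  -0.0005 -0.0002]
target [ 461.6 -303.6] 135.0
```

```bash
python3 -m handwheel '[[0,0,0,0.001,0,0.0018,0],[0,0,0,0,0,0,0],[0,0,0,0,0,0,0]]'; python3 g.py
```

```text
time: 10.6
position: [461.2, -303.9, 134.2]
tool_rot: [0.969, -0.054, -0.242, -0.013]
contact_force: [0.2, -0.9, -1.2]
opening: 23.3
t 10.6 pos [ 461.2 -303.9  134.2] yaw,pitch,roll [-6.340e+00  2.807e+01 -1.000e-02] F [ 0.2 -0.9 -1.2] M [-0.06 -0.82  0.  ] open 23.3
```

```bash
python3 -m handwheel '[[0,0,0,0.001,0,0.0018,0],[0,0,0,0,0,0,0],[0,0,0,0,0,0,0]]'; python3 g.py
```

```text
time: 10.9
position: [461.0, -304.0, 133.8]
tool_rot: [0.969, -0.054, -0.242, -0.013]
contact_force: [-0.7, 0.0, 6.7]
opening: 23.0
t 10.9 pos [ 461.  -304.   133.8] yaw,pitch,roll [-6.35 28.08 -0.03] F [-0.7  0.   6.7] M [ 0.15 -0.11 -0.  ] open 23.0
```

```bash
cat > plan.py <<'E'
# plan.py n  xl0 zl0 p0 s0  xl1 zl1 p1 s1 : constant-step rows (tool axes); start overrides measured if given 'm'
import sys; from h import *; from g import tgt
O=np.array([537.8,-298.3,3.]); Rp=R.from_euler('z',-6.2,degrees=True)
def pose(xl,zl,p,s):
    t=np.radians(p); g=[xl-78*np.cos(t)+108*np.sin(t),s,zl+78*np.sin(t)+108*np.cos(t)]
    return O+Rp.apply(g),tgt(-6.2,p)
n=int(sys.argv[1]); b=list(map(float,sys.argv[-4:])); st=arm.state(); p=np.array(st['position']); q=R.from_quat(st['tool_rot'])
# invert measured to lip
e=(q*R.from_euler('x',180,degrees=True)).as_euler('ZYX',degrees=True); th=np.radians(e[1])
l=Rp.inv().apply(p-O); a=[l[0]+78*np.cos(th)-108*np.sin(th), l[2]-78*np.sin(th)-108*np.cos(th), e[1], l[1]]
print('now xl %.1f zl %.2f pitch %.2f s %.1f'%tuple(a),'yaw,roll',e[0].round(2),e[2].round(2))
P,Q=p,q
for i in range(1,n+1):
    w=[a[j]+(b[j]-a[j])*i/n for j in range(4)]; P1,Q1=pose(*w)
    d=Q.inv().apply(P1-P)/500; r=(Q.inv()*Q1).as_rotvec()/np.pi
    print(i,'rot',r.round(4),'shift',d.round(4)); P,Q=P1,Q1
E
python3 plan.py 6 -40 -0.3 24 -13.5
```

```text
t 10.9 pos [ 461.  -304.   133.8] yaw,pitch,roll [-6.35 28.08 -0.03] F [-0.7  0.   6.7] M [ 0.15 -0.11 -0.  ] open 23.0
rot [-0.0217  0.2255 -0.1709] shift [-0.7232 -0.4244  0.6898] min rows 12.06
if rotated first: shift [-0.6622 -0.8525  0.1169]
now xl -57.7 zl -1.17 pitch 28.08 s -14.0 yaw,roll -6.35 -0.03
1 rot [-0.0002  0.0038 -0.0007] shift [ 0.0025 -0.0002 -0.0012]
2 rot [-0.      0.0038  0.    ] shift [ 0.0026 -0.0002 -0.0011]
3 rot [0.     0.0038 0.    ] shift [ 0.0026 -0.0002 -0.001 ]
4 rot [0.     0.0038 0.    ] shift [ 0.0026 -0.0002 -0.001 ]
5 rot [-0.      0.0038  0.    ] shift [ 0.0027 -0.0002 -0.0009]
6 rot [0.     0.0038 0.    ] shift [ 0.0027 -0.0002 -0.0009]
```

```bash
python3 - <<'E'
t=open('g.py').read(); i=t.index('st=arm.state()'); body=t[i:]
open('g.py','w').write(t[:i]+"if __name__=='__main__':\n"+''.join('    '+l+'\n' for l in body.splitlines()))
E
python3 -m handwheel '[[0,0,0,-0.0007,0,-0.0012,0],[0,0.0038,-0.0004,0.0025,-0.0002,-0.0012,0],[0,0.0038,-0.0003,0.0026,-0.0002,-0.0011,0],[0,0.0038,0,0.0026,-0.0002,-0.001,0],[0,0.0038,0,0.0026,-0.0002,-0.001,0],[0,0.0038,0,0.0027,-0.0002,-0.0009,0],[0,0.0038,0,0.0027,-0.0002,-0.0009,0],[0,0,0,0,0,0,0],[0,0,0,0,0,0,0]]'; python3 plan.py 6 -20 -0.3 20 -13; python3 w.py w4
```

```text
time: 11.8
position: [470.2, -303.8, 132.7]
tool_rot: [0.977, -0.053, -0.207, -0.012]
contact_force: [0.6, 0.1, -3.2]
opening: 22.8
now xl -39.0 zl -0.62 pitch 23.89 s -12.8 yaw,roll -6.16 0.09
1 rot [-0.0004  0.0036  0.0002] shift [ 0.0033  0.0001 -0.0009]
2 rot [0.     0.0036 0.    ] shift [ 0.0033  0.0001 -0.0008]
3 rot [ 0.      0.0036 -0.    ] shift [ 0.0034  0.0001 -0.0008]
4 rot [0.     0.0036 0.    ] shift [ 0.0034  0.0001 -0.0007]
5 rot [0.     0.0036 0.    ] shift [ 0.0034  0.0001 -0.0006]
6 rot [-0.      0.0036 -0.    ] shift [ 0.0035  0.0001 -0.0006]
```

View pics/w4.png

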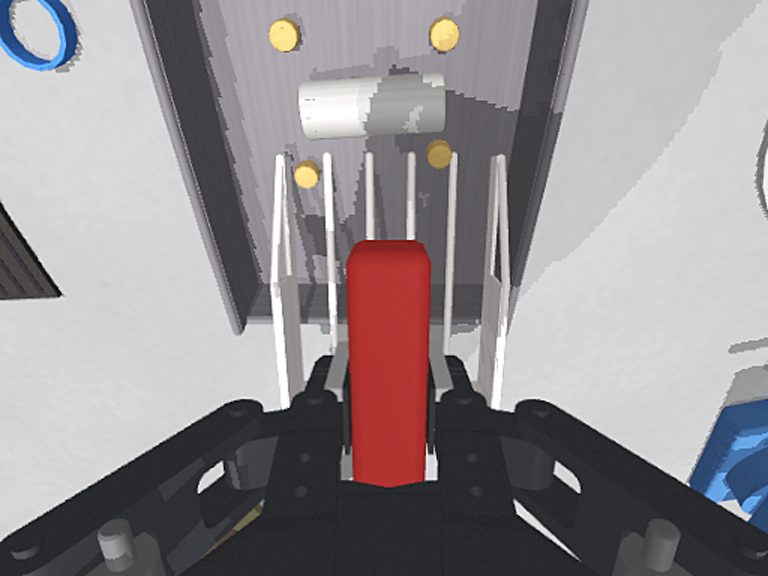

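```bash
python3 -m handwheel '[[0,0.0036,0,0.0033,0.0001,-0.0009,0],[0,0.0036,0,0.0033,0,-0.0008,0],[0,0.0036,0,0.0034,0,-0.0008,0],[0,0.0036,0,0.0034,0,-0.0007,0],[0,0.0036,0,0.0034,0,-0.0006,0],[0,0.0036,0,0.0035,0,-0.0006,0],[0,0,0,0,0,0,0]]'; python3 plan.py 7 5 -0.5 17 -12; python3 w.py w5
```

```text
time: 12.55
position: [479.6, -305.4, 131.3]
tool_rot: [0.983, -0.053, -0.174, -0.01]
contact_force: [-0.2, 1.2, -2.8]
opening: 23.0
now xl -20.8 zl 0.12 pitch 20.05 s -13.3 yaw,roll -6.21 0.05
1 rot [-0.0003  0.0024 -0.0001] shift [ 0.0053 -0.0004 -0.0012]
2 rot [0.     0.0024 0.    ] shift [ 0.0054 -0.0004 -0.0011]
3 rot [ 0.      0.0024 -0.    ] shift [ 0.0054 -0.0004 -0.0011]
4 rot [ 0.      0.0024 -0.    ] shift [ 0.0054 -0.0004 -0.001 ]
5 rot [0.     0.0024 0.    ] shift [ 0.0054 -0.0004 -0.001 ]
6 rot [0.     0.0024 0.    ] shift [ 0.0054 -0.0004 -0.0009]
7 rot [-0.      0.0024  0.    ] shift [ 0.0055 -0.0004 -0.0008]
```

View pics/w5.png

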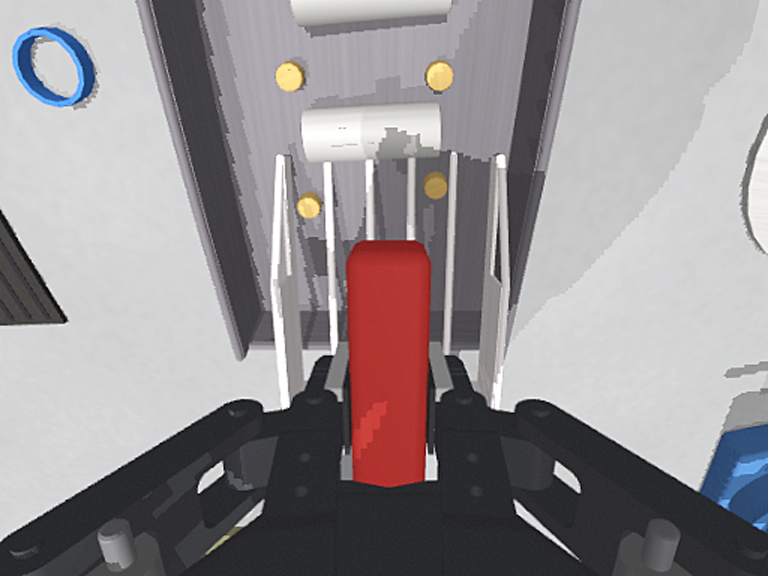

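```bash
python3 -m handwheel '[[0,0.0024,0,0.0053,-0.0003,-0.0011,0],[0,0.0024,0,0.0054,-0.0003,-0.0011,0],[0,0.0024,0,0.0054,-0.0003,-0.0011,0],[0,0.0024,0,0.0054,-0.0003,-0.001,0],[0,0.0024,0,0.0054,-0.0003,-0.001,0],[0,0.0024,0,0.0054,-0.0003,-0.0009,0],[0,0.0024,0,0.0055,-0.0003,-0.0008,0],[0,0,0,0,0,0,0]]'; python3 plan.py 9 15 -0.6 8 -12; python3 w.py w6
```

```text
time: 13.4
position: [499.1, -306.4, 128.5]
tool_rot: [0.988, -0.054, -0.148, -0.008]
contact_force: [-0.6, -0.1, -2.8]
opening: 23.4
now xl 5.4 zl -0.60 pitch 17.00 s -12.3 yaw,roll -6.21 0.04
1 rot [-0.0003  0.0056 -0.0001] shift [-0.0017 -0.0001  0.0021]
2 rot [-0.      0.0056  0.    ] shift [-0.0017 -0.0001  0.0022]
3 rot [0.     0.0056 0.    ] shift [-0.0017 -0.0001  0.0022]
4 rot [-0.      0.0056 -0.    ] shift [-0.0017 -0.0001  0.0022]
5 rot [0.     0.0056 0.    ] shift [-0.0017 -0.0001  0.0023]
6 rot [ 0.      0.0056 -0.    ] shift [-0.0017 -0.0001  0.0023]
7 rot [0.     0.0056 0.    ] shift [-0.0017 -0.0001  0.0023]
8 rot [0.     0.0056 0.    ] shift [-0.0017 -0.0001  0.0024]
9 rot [-0.      0.0056  0.    ] shift [-0.0016 -0.0001  0.0024]
```

View pics/w6.png

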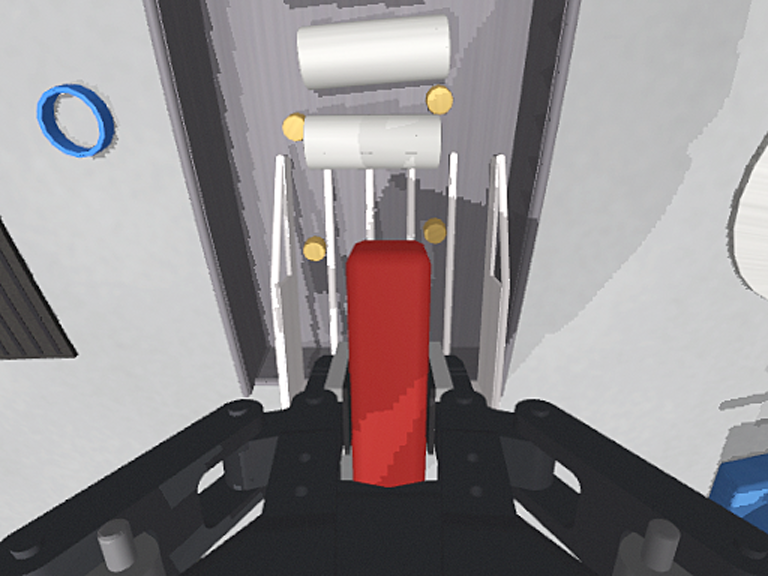

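```bash
python3 -m handwheel '[[0,0.0056,0,-0.0017,0,0.0021,0],[0,0.0056,0,-0.0017,0,0.0022,0],[0,0.0056,0,-0.0017,0,0.0022,0],[0,0.0056,0,-0.0017,0,0.0022,0],[0,0.0056,0,-0.0017,0,0.0023,0],[0,0.0056,0,-0.0017,0,0.0023,0],[0,0.0056,0,-0.0017,0,0.0023,0],[0,0.0056,0,-0.0017,0,0.0024,0],[0,0.0056,0,-0.0016,0,0.0024,0],[0,0,0,0,0,0,0]]'; python3 plan.py 8 28 -0.4 1 -11.5
```

```text
time: 14.45
position: [488.5, -305.7, 120.4]
tool_rot: [0.996, -0.055, -0.069, -0.004]
contact_force: [-3.0, 0.1, 1.2]
opening: 22.7
now xl 14.1 zl -0.39 pitch 7.94 s -12.7 yaw,roll -6.27 0.03
1 rot [-0.0002  0.0048 -0.0004] shift [ 0.0002 -0.0003  0.0019]
2 rot [0.     0.0048 0.    ] shift [ 0.0002 -0.0003  0.002 ]
3 rot [-0.      0.0048  0.    ] shift [ 0.0002 -0.0003  0.002 ]
4 rot [ 0.      0.0048 -0.    ] shift [ 0.0002 -0.0003  0.0021]
5 rot [0.     0.0048 0.    ] shift [ 0.0002 -0.0003  0.0021]
6 rot [-0.      0.0048  0.    ] shift [ 0.0002 -0.0003  0.0022]
7 rot [-0.      0.0048  0.    ] shift [ 0.0002 -0.0003  0.0022]
8 rot [0.     0.0048 0.    ] shift [ 0.0002 -0.0003  0.0023]
```

```bash
python3 -m handwheel '[[0,0.0048,0,0.0002,-0.0003,0.0015,0],[0,0.0048,0,0.0002,-0.0003,0.002,0],[0,0.0048,0,0.0002,-0.0003,0.002,0],[0,0.0048,0,0.0002,-0.0003,0.002,0],[0,0,0,0,0,0,0]]'; python3 plan.py 5 28 -0.4 1 -11.5
```

```text
time: 14.95
position: [487.8, -304.8, 116.5]
tool_rot: [0.998, -0.055, -0.04, -0.003]
contact_force: [-4.4, -0.4, 4.2]
opening: 23.3
now xl 20.1 zl -0.40 pitch 4.60 s -11.9 yaw,roll -6.26 0.05
1 rot [-0.0003  0.004  -0.0004] shift [ 0.0005 -0.0002  0.0017]
2 rot [0.    0.004 0.   ] shift [ 0.0005 -0.0002  0.0018]
3 rot [0.    0.004 0.   ] shift [ 0.0005 -0.0002  0.0018]
4 rot [0.    0.004 0.   ] shift [ 0.0005 -0.0002  0.0018]
5 rot [ 0.     0.004 -0.   ] shift [ 0.0005 -0.0002  0.0019]
```

```bash
python3 w.py w7
```

```text
(no output)
```

View pics/w7.png

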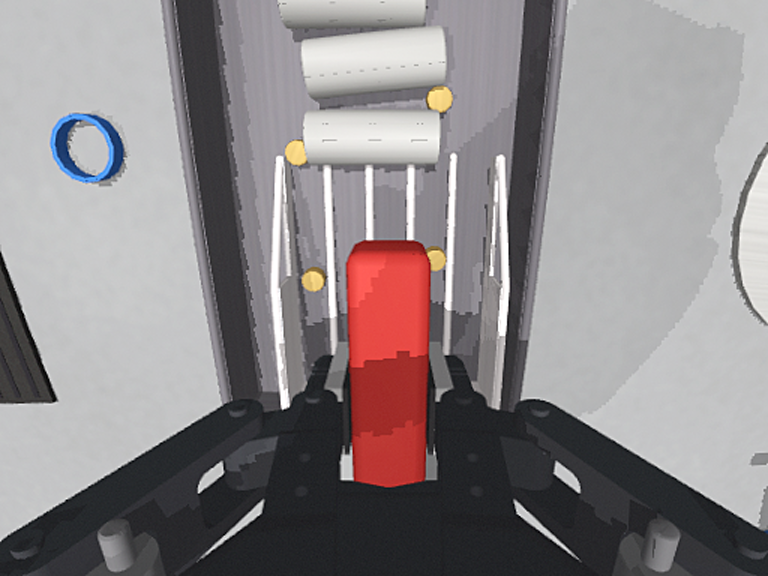

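```bash
python3 -m handwheel '[[0,0.004,0,0.0005,-0.0001,0.0007,0],[0,0.004,0,0.0005,-0.0001,0.0013,0],[0,0.004,0,0.0005,-0.0001,0.0018,0],[0,0.004,0,0.0005,-0.0001,0.0018,0],[0,0.002,0,0.002,0,0.001,0],[0,0,0,0,0,0,0],[0,0,0,0,0,0,0]]'; python3 plan.py 8 50 0.2 0.5 -11
```

```text
time: 15.7
position: [491.1, -304.5, 113.0]
tool_rot: [0.998, -0.054, -0.011, -0.001]
contact_force: [-0.3, -0.2, -3.8]
opening: 23.5
now xl 29.8 zl 0.26 pitch 1.28 s -11.2 yaw,roll -6.21 0.07
1 rot [-0.0004  0.0005 -0.0001] shift [ 0.0047 -0.0001  0.0002]
2 rot [ 0.      0.0005 -0.    ] shift [ 0.0047 -0.0001  0.0002]
3 rot [0.     0.0005 0.    ] shift [ 0.0047 -0.0001  0.0002]
4 rot [0.     0.0005 0.    ] shift [ 0.0047 -0.0001  0.0002]
5 rot [0.     0.0005 0.    ] shift [ 0.0047 -0.0001  0.0002]
6 rot [0.     0.0005 0.    ] shift [ 0.0047 -0.0001  0.0002]
7 rot [-0.      0.0005 -0.    ] shift [ 0.0047 -0.0001  0.0002]
8 rot [ 0.      0.0005 -0.    ] shift [ 0.0047 -0.0001  0.0002]
```

```bash
python3 -m handwheel '[[0,0,0,0.0047,0,0.0007,0],[0,0,0,0.0047,0,0.0002,0],[0,0,0,0.0047,0,0.0001,0],[0,0,0,0.0047,0,0.0001,0],[0,0,0,0.0047,0,0.0001,0],[0,0,0,0.0047,0,0.0001,0],[0,0,0,0.0047,0,0.0001,0],[0,0,0,0.0047,0,0.0001,0],[0,0,0,0,0,0,0]]'; python3 plan.py 8 70 -0.2 0.7 -11; python3 w.py w8
```

```text
time: 16.6
position: [506.7, -307.3, 112.8]
tool_rot: [0.998, -0.055, -0.014, -0.001]
contact_force: [-8.1, -0.5, 10.6]
opening: 23.3
now xl 45.0 zl -0.35 pitch 1.61 s -12.3 yaw,roll -6.26 0.02
1 rot [-0.0001  0.0006 -0.0003] shift [ 0.0058 -0.0003  0.0001]
2 rot [0.     0.0006 0.    ] shift [ 0.0058 -0.0003  0.0001]
3 rot [0.     0.0006 0.    ] shift [ 0.0058 -0.0003  0.0001]
4 rot [ 0.      0.0006 -0.    ] shift [ 0.0058 -0.0003  0.0001]
5 rot [0.     0.0006 0.    ] shift [ 0.0058 -0.0003  0.0001]
6 rot [-0.      0.0006 -0.    ] shift [ 0.0058 -0.0003  0.0002]
7 rot [0.     0.0006 0.    ] shift [ 0.0058 -0.0003  0.0002]
8 rot [-0.      0.0006  0.    ] shift [ 0.0058 -0.0003  0.0002]
```

View pics/w8.png

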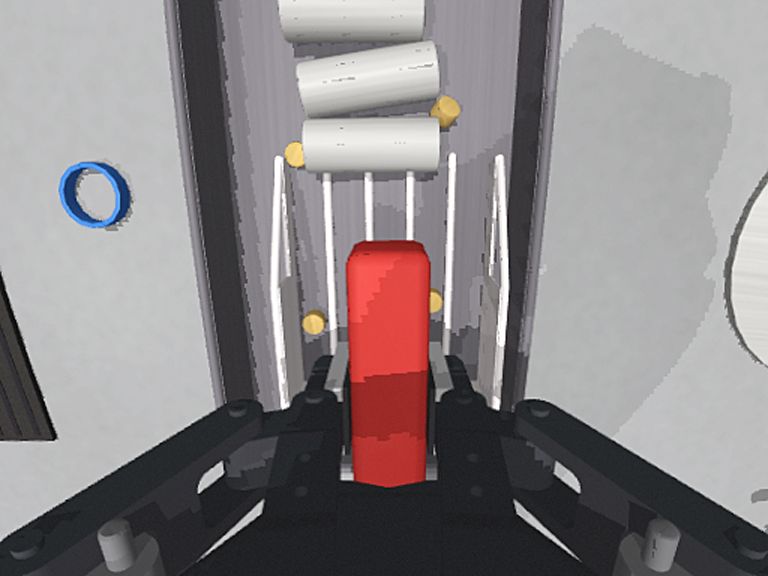

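```bash
python3 -m handwheel '[[0,0,0,0,-0.0003,-0.0012,0],[0,0.001,0,0.0058,-0.0003,0.0001,0],[0,0.001,0,0.0058,-0.0003,0.0001,0],[0,0,0,0.0058,-0.0003,0.0001,0],[0,0,0,0.0058,-0.0003,0.0001,0],[0,0,0,0,0,0,0]]'; python3 plan.py 8 70 -0.2 0.7 -11; python3 w.py w9
```

```text
time: 17.25
position: [520.3, -307.4, 112.3]
tool_rot: [0.998, -0.054, -0.009, -0.001]
contact_force: [-4.9, 0.0, 4.5]
opening: 23.3
now xl 59.6 zl -0.17 pitch 1.07 s -10.9 yaw,roll -6.21 0.04
1 rot [-0.0002  0.0003 -0.0001] shift [0.0024 0.     0.0001]
2 rot [0.     0.0003 0.    ] shift [0.0024 0.     0.0001]
3 rot [0.     0.0003 0.    ] shift [0.0024 0.     0.0001]
4 rot [0.     0.0003 0.    ] shift [0.0024 0.     0.0001]
5 rot [0.     0.0003 0.    ] shift [0.0024 0.     0.0001]
6 rot [0.     0.0003 0.    ] shift [0.0024 0.     0.0001]
7 rot [0.     0.0003 0.    ] shift [0.0024 0.     0.0001]
8 rot [0.     0.0003 0.    ] shift [0.0024 0.     0.0001]
```

View pics/w9.png

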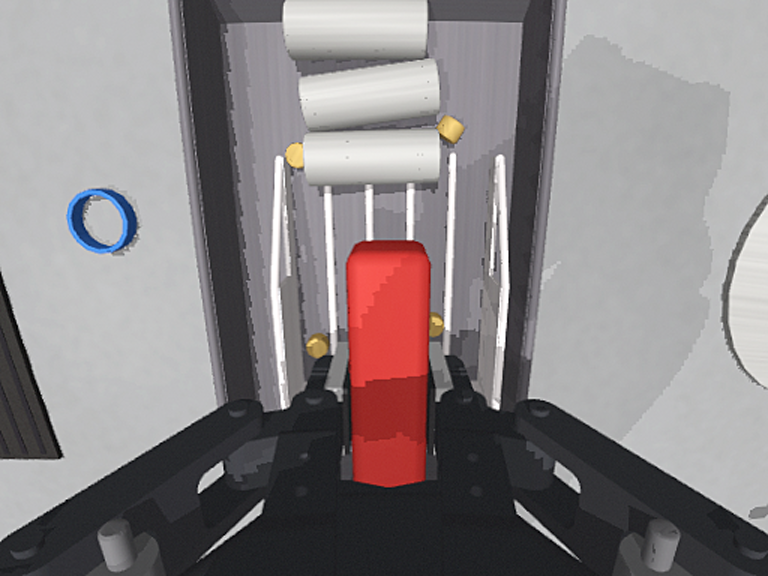

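```bash
python3 -m handwheel '[[0,0,0,0.005,0,-0.0004,0],[0,0,0,0.005,0,0.0001,0],[0,0,0,0.005,0,0.0001,0],[0,0,0,0.005,0,0.0001,0],[0,0,0,0.005,0,0.0001,0],[0,0,0,0,0,0,0]]'; python3 plan.py 1 70 -0.2 0.7 -11; python3 -m handwheel '[[0,0,0,0.005,0,0,0],[0,0,0,0.005,0,0.0001,0],[0,0,0,0,0,0,0]]'; python3 plan.py 1 70 -0.2 0.7 -11; python3 w.py w10
```

```text
time: 17.9
position: [532.1, -308.9, 112.3]
tool_rot: [0.998, -0.054, -0.01, -0.001]
contact_force: [-7.3, 0.2, 6.2]
opening: 23.2
now xl 71.4 zl -0.20 pitch 1.12 s -11.1 yaw,roll -6.24 0.04
1 rot [-0.0002  0.0023 -0.0002] shift [-0.0043 -0.0003  0.0012]
time: 18.2
position: [536.9, -309.7, 112.3]
tool_rot: [0.998, -0.055, -0.01, -0.001]
contact_force: [-7.3, -0.2, 8.7]
opening: 23.0
now xl 76.2 zl -0.21 pitch 1.12 s -11.4 yaw,roll -6.25 0.02
1 rot [-0.0001  0.0024 -0.0003] shift [-0.0141 -0.0009  0.0014]
```

View pics/w10.png

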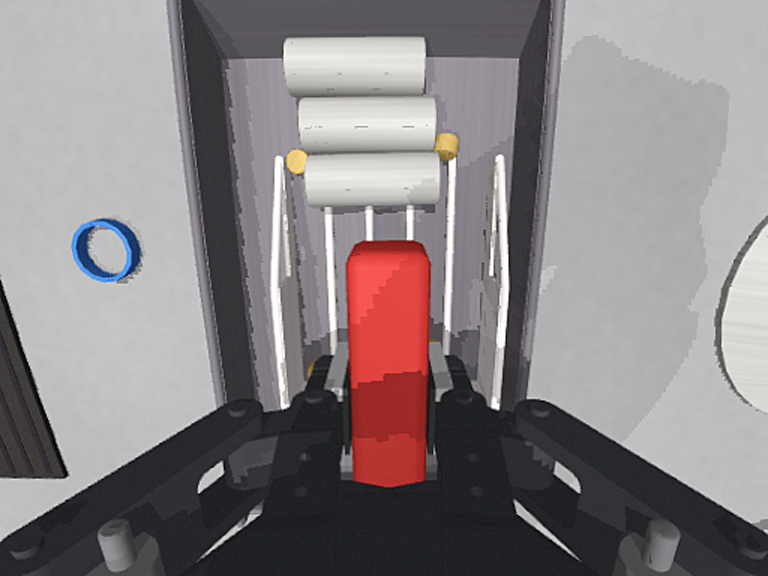

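```bash
python3 -m handwheel '[[0,0,0,0.005,-0.0002,-0.0004,0],[0,0,0,0.005,-0.0002,0,0],[0,0,0,0.005,-0.0001,0,0],[0,0,0,0.005,-0.0001,0,0],[0,0,0,0,0,0,0]]'; python3 plan.py 1 70 -0.2 0.7 -11; python3 -m handwheel '[[0,0,0,0.005,0,0,0],[0,0,0,0.005,0,0.0001,0],[0,0,0,0.005,0,0.0001,0],[0,0,0,0,0,0,0]]'; python3 plan.py 1 70 -0.2 0.7 -11; python3 w.py w11
```

```text
time: 18.75
position: [545.7, -310.9, 112.5]
tool_rot: [0.998, -0.055, -0.011, -0.001]
contact_force: [-9.8, -1.4, 10.8]
opening: 23.4
now xl 84.8 zl -0.21 pitch 1.26 s -11.6 yaw,roll -6.28 -0.01
1 rot [ 0.      0.0031 -0.0005] shift [-0.0318 -0.0012  0.0021]
time: 19.15
position: [553.0, -311.8, 112.4]
tool_rot: [0.998, -0.055, -0.011, -0.0]
contact_force: [-11.2, 0.4, 12.1]
opening: 23.0
now xl 92.2 zl -0.27 pitch 1.26 s -11.8 yaw,roll -6.29 -0.02
1 rot [ 0.0001  0.0031 -0.0005] shift [-0.0465 -0.0015  0.0024]
```

View pics/w11.png

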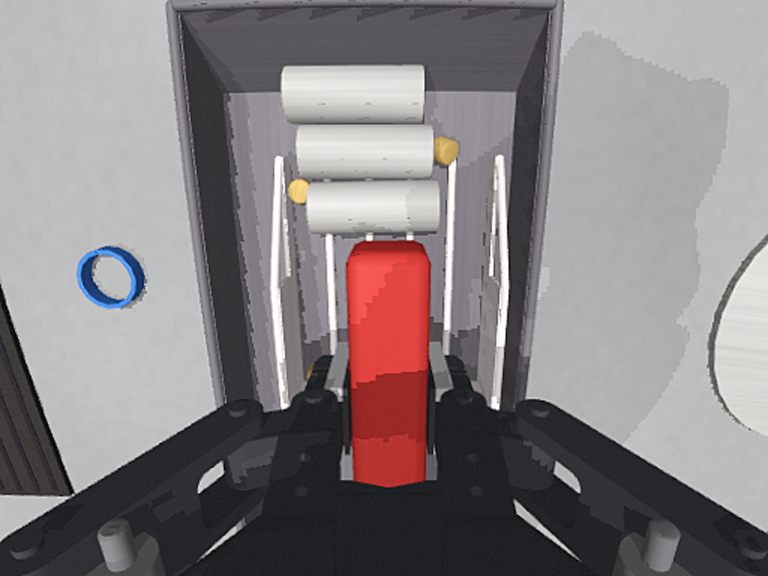

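```bash
python3 -m handwheel '[[0,0.002,0,0.002,0,-0.0012,0],[0,0.001,0,0.005,-0.0,0,0],[0,0,0,0.005,0.0004,0,0],[0,0,0,0.005,0.0004,0,0],[0,0,0,0.003,0,0,0],[0,0,0,0,0,0,0]]'; python3 plan.py 1 70 -0.2 0.7 -11;  python3 w.py w12
```

```text
time: 19.8
position: [566.4, -312.0, 111.7]
tool_rot: [0.999, -0.054, -0.003, -0.001]
contact_force: [-3.1, -1.0, 0.4]
opening: 23.1
now xl 107.2 zl 0.23 pitch 0.38 s -10.6 yaw,roll -6.2 0.06
1 rot [-0.0003 -0.0018 -0.    ] shift [-0.0732  0.0009  0.0005]
```

View pics/w12.png

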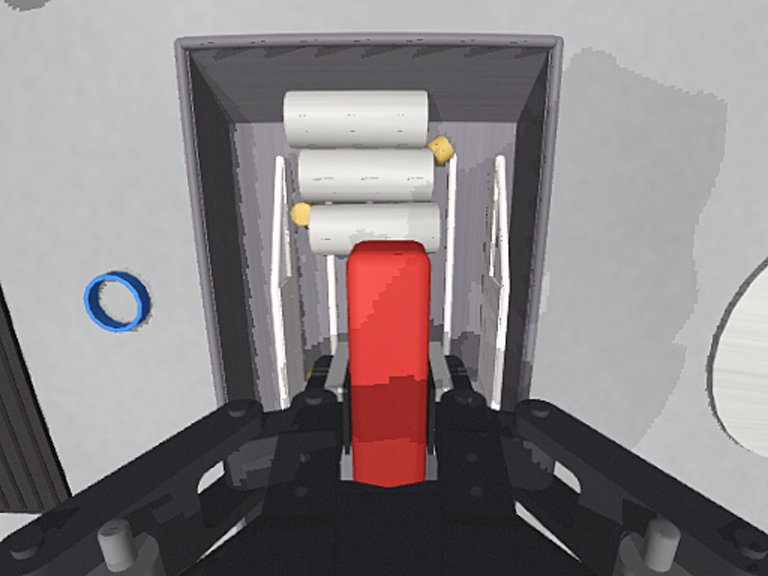

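```bash
python3 -m handwheel '[[0,0,0,0.005,0,0.0004,0],[0,0,0,0.005,0,0,0],[0,0,0,0.005,0,0,0],[0,0,0,0.005,0,0,0],[0,0,0,0,0,0,0]]'; python3 plan.py 1 70 -0.2 0.7 -11;  python3 w.py w13
```

```text
time: 20.35
position: [576.8, -313.1, 111.7]
tool_rot: [0.999, -0.054, -0.003, -0.001]
contact_force: [-2.5, -0.6, -1.0]
opening: 23.2
now xl 117.8 zl 0.25 pitch 0.31 s -10.5 yaw,roll -6.2 0.06
1 rot [-0.0003 -0.0022 -0.    ] shift [-0.0942  0.0011  0.0004]
```

View pics/w13.png

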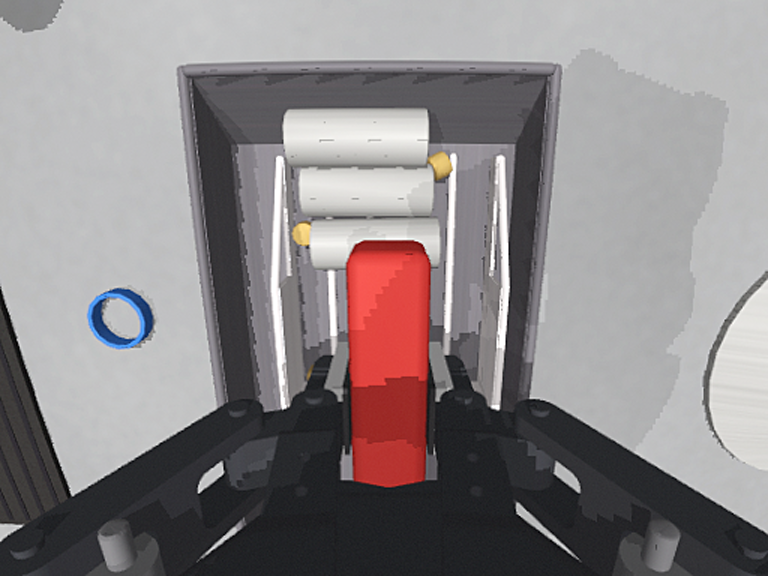

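```bash
python3 -m handwheel '[[0,0,0,0.004,0,0.0,0],[0,0,0,0.004,0,0,0],[0,0,0,0.003,0,0,0],[0,0,0,0,0,0,0]]'; python3 plan.py 10 132 19 -8 -10;  python3 w.py w14
```

```text
time: 20.8
position: [581.9, -313.7, 111.7]
tool_rot: [0.999, -0.054, -0.003, -0.001]
contact_force: [-2.6, 0.4, -1.3]
opening: 23.2
now xl 122.8 zl 0.20 pitch 0.35 s -10.6 yaw,roll -6.21 0.06
1 rot [-0.0003  0.0046 -0.0001] shift [-0.0013 -0.0001 -0.0015]
2 rot [0.     0.0046 0.    ] shift [-0.0013 -0.0001 -0.0014]
3 rot [0.     0.0046 0.    ] shift [-0.0012 -0.0001 -0.0014]
4 rot [0.     0.0046 0.    ] shift [-0.0012 -0.0001 -0.0014]
5 rot [0.     0.0046 0.    ] shift [-0.0011 -0.0001 -0.0014]
6 rot [ 0.      0.0046 -0.    ] shift [-0.001  -0.0001 -0.0013]
7 rot [0.     0.0046 0.    ] shift [-0.001  -0.0001 -0.0013]
8 rot [0.     0.0046 0.    ] shift [-0.0009 -0.0001 -0.0013]
9 rot [-0.      0.0046  0.    ] shift [-0.0009 -0.0001 -0.0012]
10 rot [0.     0.0046 0.    ] shift [-0.0008 -0.0001 -0.0012]
```

View pics/w14.png

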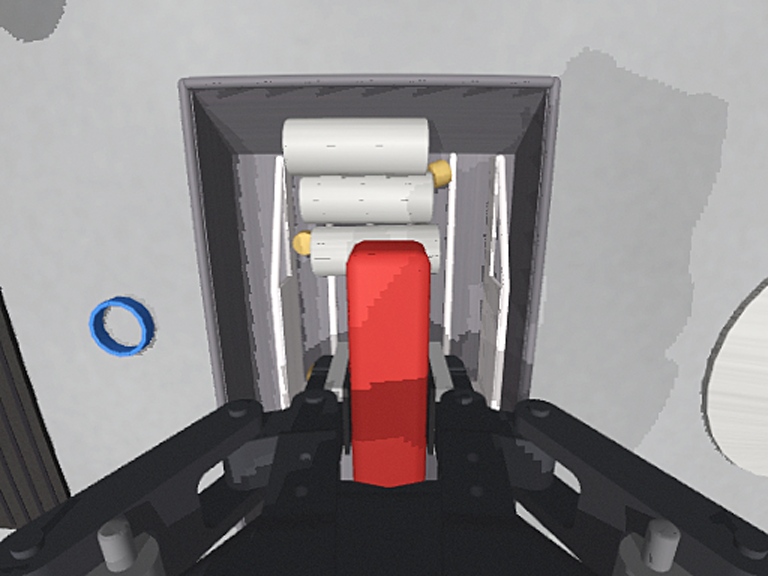

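```bash
python3 -m handwheel '[[0,0.0046,0,-0.0012,0,-0.0015,0],[0,0.0046,0,-0.0012,0,-0.0014,0],[0,0.0046,0,-0.0012,0,-0.0014,0],[0,0.0046,0,-0.0012,0,-0.0014,0],[0,0.0046,0,-0.0011,0,-0.0014,0],[0,0.0046,0,-0.001,0,-0.0013,0],[0,0.0046,0,-0.001,0,-0.0013,0],[0,0.0046,0,-0.0009,0,-0.0013,0],[0,0.0046,0,-0.0009,0,-0.0012,0],[0,0.0046,0,-0.0008,0,-0.0012,0],[0,0,0,0,0,0,0]]'; python3 plan.py 10 140 32 -13 -8;  python3 w.py w15
```

```text
time: 21.95
position: [575.0, -313.4, 118.2]
tool_rot: [0.996, -0.054, 0.068, 0.003]
contact_force: [-1.9, -0.2, -6.2]
opening: 23.4
now xl 130.7 zl 18.89 pitch -7.86 s -11.0 yaw,roll -6.25 0.06
1 rot [-0.0003  0.0029 -0.0003] shift [ 0.0003 -0.0006 -0.0009]
2 rot [-0.      0.0029  0.    ] shift [ 0.0003 -0.0006 -0.0009]
3 rot [0.     0.0029 0.    ] shift [ 0.0003 -0.0006 -0.0009]
4 rot [-0.      0.0029  0.    ] shift [ 0.0003 -0.0006 -0.0009]
5 rot [0.     0.0029 0.    ] shift [ 0.0004 -0.0006 -0.0009]
6 rot [0.     0.0029 0.    ] shift [ 0.0004 -0.0006 -0.0008]
7 rot [0.     0.0029 0.    ] shift [ 0.0004 -0.0006 -0.0008]
8 rot [0.     0.0029 0.    ] shift [ 0.0004 -0.0006 -0.0008]
9 rot [-0.      0.0029  0.    ] shift [ 0.0004 -0.0006 -0.0008]
10 rot [ 0.      0.0029 -0.    ] shift [ 0.0005 -0.0006 -0.0007]
```

View pics/w15.png

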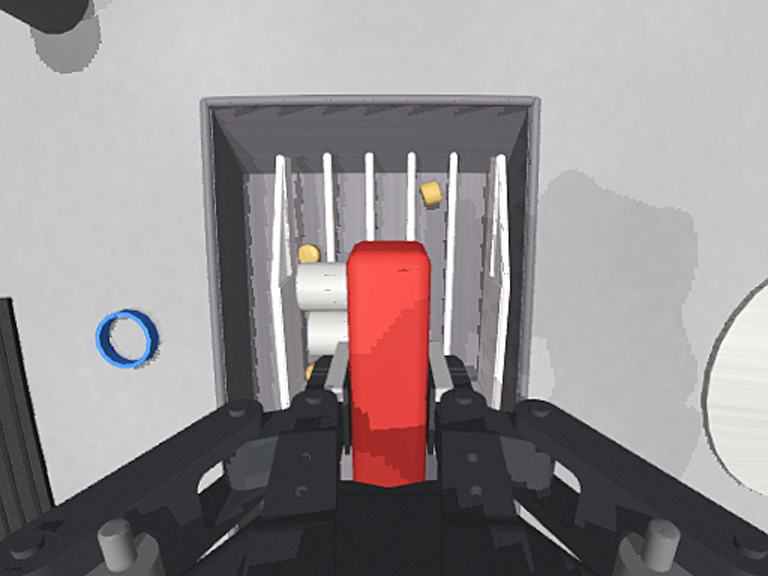

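```bash
python3 plan.py 10 122 110 -12 -8
```

```text
now xl 131.0 zl 18.90 pitch -7.87 s -10.9 yaw,roll -6.25 0.06
1 rot [-0.0003  0.0023 -0.0003] shift [-0.0008 -0.0006 -0.0172]
2 rot [0.     0.0023 0.    ] shift [-0.0007 -0.0006 -0.0172]
3 rot [-0.      0.0023 -0.    ] shift [-0.0006 -0.0006 -0.0172]
4 rot [0.     0.0023 0.    ] shift [-0.0005 -0.0006 -0.0171]
5 rot [0.     0.0023 0.    ] shift [-0.0003 -0.0006 -0.0171]
6 rot [0.     0.0023 0.    ] shift [-0.0002 -0.0006 -0.0171]
7 rot [0.     0.0023 0.    ] shift [-0.0001 -0.0006 -0.0171]
8 rot [0.     0.0023 0.    ] shift [ 0.0001 -0.0006 -0.0171]
9 rot [-0.      0.0023  0.    ] shift [ 0.0002 -0.0006 -0.0171]
10 rot [-0.      0.0023  0.    ] shift [ 0.0003 -0.0006 -0.0171]
```

```bash
python3 -m handwheel '[[0,0.0023,0,-0.0008,0,-0.006,0],[0,0.0023,0,-0.0007,0,-0.01,0],[0,0.0023,0,-0.0006,0,-0.017,0],[0,0.0023,0,-0.0005,0,-0.02,0],[0,0.0023,0,-0.0003,0,-0.022,0],[0,0.0023,0,-0.0002,0,-0.022,0],[0,0.0023,0,0,0,-0.022,0],[0,0.0023,0,0,0,-0.022,0],[0,0.0023,0,0,0,-0.02,0],[0,0.0023,0,0,0,-0.01,0],[0,0,0,0,0,0,0]]'; python3 plan.py 1 140 32 -13 -8;  python3 w.py w16; python3 w.py s16 scene;python3 w.py t16 top
```

```text
time: 23.1
position: [559.5, -311.9, 203.1]
tool_rot: [0.993, -0.054, 0.105, 0.006]
contact_force: [0.2, 0.1, -6.0]
opening: 23.5
now xl 122.0 zl 110.82 pitch -12.10 s -11.1 yaw,roll -6.25 0.02
1 rot [-0.0001  0.005  -0.0003] shift [-0.0012 -0.0062  0.1642]
```

```bash
python3 -c "
import cv2
im=cv2.imread('pics/s16.png')[250:500,180:430]; a=cv2.resize(im,(400,400))
im=cv2.imread('pics/t16.png')[250:410,430:590]; b=cv2.resize(im,(400,400))
cv2.imwrite('pics/st16c.png',cv2.hconcat([a,b]))"
```

```text
(no output)
```

View pics/w16.png

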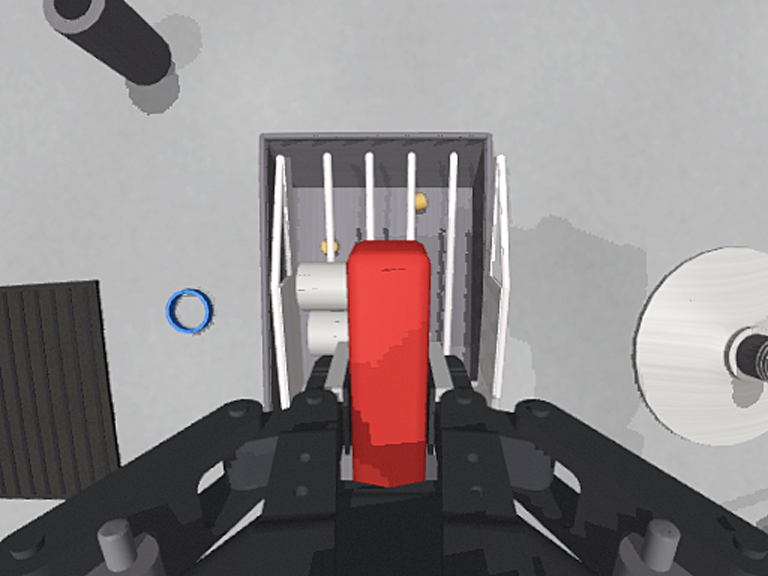

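View pics/st16c.png

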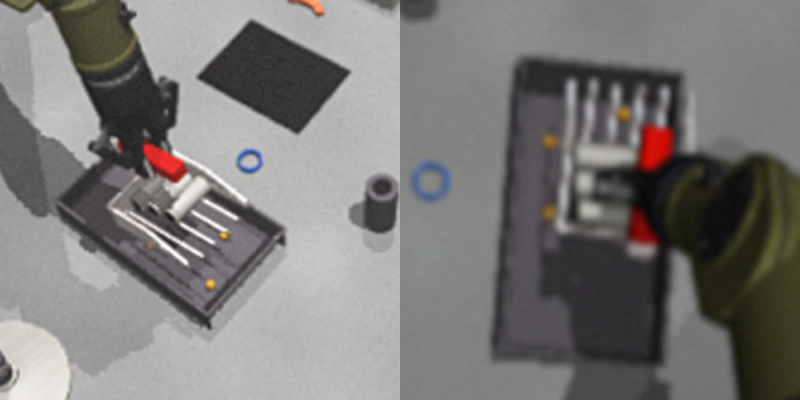

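```bash
python3 - <<'E'
import pickle; from m import *
O=np.array([537.8,-298.3,3.]); Rp=R.from_euler('z',-6.2,degrees=True)
for n in ['s16','t16','w16']:
    s=ld(n+'.npz'); st=pickle.load(open(n+'.pkl','rb')) if n[0]=='w' else None
    hsv=cv2.cvtColor(s['color'],cv2.COLOR_RGB2HSV); C=cloud(s,st)
    yl=(hsv[...,0]>8)&(hsv[...,0]<30)&(hsv[...,1]>110)&(hsv[...,2]>60)
    k,l,ss,ce=cv2.connectedComponentsWithStats(yl.astype(np.uint8))
    for i in range(1,k):
        q=Rp.inv().apply(onplane(s,*ce[i],12,st)-O)
        if ss[i,4]>2 and abs(q[0])<170 and abs(q[1])<95: print(n,ss[i,4],q.round(1),'z',np.median(C[l==i][:,2]).round(1))
E
```

```text
s16 9 [75.6 32.3  9. ] z 14.0
s16 14 [109.7 -34.2   9. ] z 10.9
t16 10 [110.5 -32.7   9. ] z 12.6
t16 10 [75.9 38.9  9. ] z 10.0
t16 9 [ 6.7 35.   9. ] z 11.3
w16 70 [111.8 -34.2   9. ] z 15.2
w16 25 [77.1 39.5  9. ] z 12.8
w16 12 [77.7 30.7  9. ] z 11.9
```

```bash
python3 - <<'E'
from m import *
O=np.array([537.8,-298.3,3.]); Rp=R.from_euler('z',-6.2,degrees=True)
s=ld('s16.npz');C=cloud(s);hsv=cv2.cvtColor(s['color'],cv2.COLOR_RGB2HSV)
for v in range(266,272):
  for u in range(179,187):
    if hsv[v,u,1]>90: print(u,v,s['color'][v,u],C[v,u].round(),Rp.inv().apply(onplane(s,float(u),float(v),12)-O).round(1))
E
```

```text
181 268 [121 100  69] [ 536. -340.   12.] [  2.9 -41.5   9. ]
182 268 [145 121  92] [ 580. -371.  101.] [  5.4 -39.5   9. ]
181 269 [116  91  63] [ 540. -344.   15.] [  5.4 -44.2   9. ]
182 269 [156 117  58] [ 540. -340.   10.] [  8.  -42.2   9. ]
183 269 [123 103  74] [ 583. -371.   98.] [ 10.5 -40.2   9. ]
```

```bash
cat > dp.py <<'E'
# dp.py n lipx lipy lipz pitch : rows from the measured pose to a lip pose in world axes (yaw -6.2)
import sys; from h import *; from g import tgt
n=int(sys.argv[1]); b=np.array(list(map(float,sys.argv[2:6]))); st=arm.state(); P=np.array(st['position']); Q=R.from_quat(st['tool_rot'])
V=np.array([78,0,108.]) # tool frame lip
e=(Q*R.from_euler('x',180,degrees=True)).as_euler('ZYX',degrees=True)
l=P+Q.apply(V); a=np.r_[l,e[1]]; print('lip now',a.round(1),'yaw',e[0].round(2),'F',np.round(st['contact_force'],1))
for i in range(1,n+1):
    w=a+(b-a)*i/n; Q1=tgt(-6.2,w[3]); P1=w[:3]-Q1.apply(V)
    print(i,'rot',((Q.inv()*Q1).as_rotvec()/np.pi).round(4),'shift',(Q.inv().apply(P1-P)/500).round(4)); P,Q=P1,Q1
E
python3 dp.py 1 515 310 85 -12
```

```text
lip now [ 657.5 -321.9  112.2  -12. ] yaw -6.23 F [ 0.5  0.9 -6.2]
1 rot [-0.0004  0.0001 -0.0002] shift [-0.4228 -1.2257 -0.0323]
```

```bash
python3 -m handwheel '[[0,0,0,-0.004,-0.012,-0.001,0],[0,0,0,-0.011,-0.032,-0.003,0],[0,0,0,-0.018,-0.052,-0.005,0],[0,0,0,-0.024,-0.07,-0.006,0],[0,0,0,-0.027,-0.08,-0.006,0],[0,0,0,-0.027,-0.08,-0.006,0],[0,0,0,-0.027,-0.08,-0.006,0],[0,0,0,-0.027,-0.08,-0.006,0],[0,0,0,-0.027,-0.08,-0.005,0],[0,0,0,-0.027,-0.08,-0.005,0],[0,0,0,-0.027,-0.08,-0.005,0],[0,0,0,-0.027,-0.08,-0.004,0]]'; python3 dp.py 1 515 310 85 -12
```

```text
time: 24.45
position: [464.0, 106.8, 202.5]
tool_rot: [0.993, -0.054, 0.105, 0.005]
contact_force: [0.7, 0.4, -5.9]
opening: 22.8
lip now [562.3  96.4 113.2 -12. ] yaw -6.18 F [ 0.7  0.4 -5.9]
1 rot [-0.0007 -0.0003  0.0001] shift [-0.1485 -0.4151  0.0266]
```

```bash
python3 -m handwheel '[[0,0,0,-0.027,-0.08,-0.004,0],[0,0,0,-0.027,-0.08,-0.004,0],[0,0,0,-0.026,-0.075,-0.004,0],[0,0,0,-0.023,-0.065,-0.003,0],[0,0,0,-0.02,-0.055,-0.002,0],[0,0,0,-0.015,-0.038,-0.001,0],[0,0,0,-0.009,-0.017,0,0],[0,0,0,-0.002,-0.005,0,0],[0,0,0,0,0,0,0]]'; python3 dp.py 1 515 310 70 -10; python3 w.py w17
```

```text
time: 25.35
position: [412.6, 317.9, 195.8]
tool_rot: [0.993, -0.054, 0.104, 0.006]
contact_force: [0.2, -0.7, -6.0]
opening: 22.9
lip now [510.8 307.2 106.4 -12. ] yaw -6.25 F [ 0.2 -0.7 -6. ]
1 rot [-0.     -0.0112 -0.0003] shift [ 0.0001 -0.0064  0.0675]
```

View pics/w17.png

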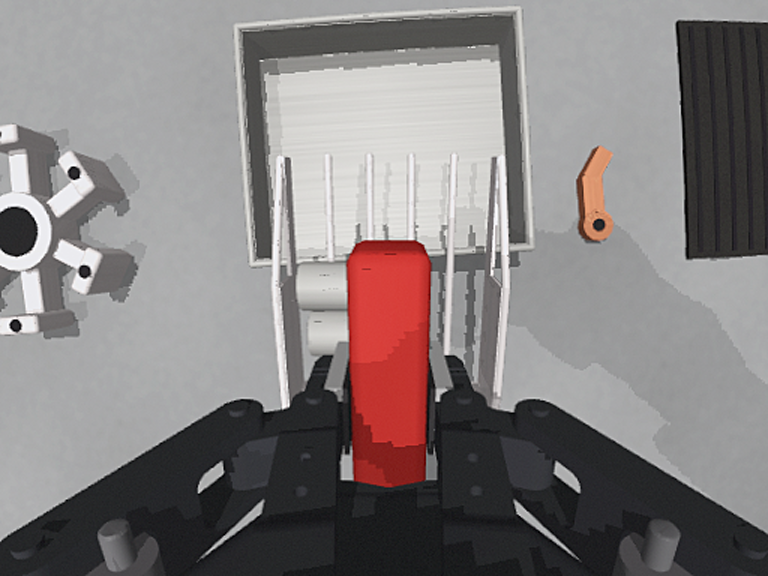

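```bash
python3 - <<'E'
import pickle; from m import *
s=ld('w17.npz'); st=pickle.load(open('w17.pkl','rb')); C=cloud(s,st)
v,u=np.mgrid[0:384,0:512]
m=(C[...,2]>42)&(C[...,2]<49)&(v<180)&(u>150)&(u<360)&~((u>180)&(u<338)&(v>100))
P=C[m]; print(len(P),cv2.minAreaRect(P[:,:2].astype(np.float32)),np.percentile(P,[1,50,99],axis=0).round(1))
# mat from w2
s=ld('w2.npz'); st=pickle.load(open('w2.pkl','rb')); C=cloud(s,st)
c=np.array([[123,130],[300,116],[169,355]])/1.5
for q in c: print('mat corner',onplane(s,q[0],q[1],4,st).round(1))
s=ld('w1.npz'); st=pickle.load(open('w1.pkl','rb'))
M=[]
for q in np.array([[286,82],[456,71],[310,303],[460,295]])/1.5: M.append(onplane(s,q[0],q[1],4,st)); print('w1 corner',M[-1].round(1))
print(np.mean(M,0))
E
```

```text
3485 ((539.5936279296875, 307.7513122558594), (195.62060546875, 165.26626586914062), 87.1540756225586) [[454.7 208.9  42.2]
 [587.6 303.3  46.7]
 [623.5 406.8  48.7]]
mat corner [620.7  64.    4. ]
mat corner [612.7 -75.1   4. ]
mat corner [431.4  73.8   4. ]
w1 corner [620.3  63.7   4. ]
w1 corner [613.6 -74.4   4. ]
w1 corner [431.4  73.    4. ]
w1 corner [424.2 -65.2   4. ]
[522.36498857  -0.70026794   4.        ]
```

```bash
python3 -m handwheel '[[0,0,0,0,-0.002,0.015,0],[0,-0.003,0,0,-0.002,0.02,0],[0,-0.005,0,0,-0.001,0.02,0],[0,-0.003,0,0,0,0.012,0],[0,0,0,0,0,0,0],[0,0,0,0,0,0,0]]'; python3 dp.py 6 516 308 24 30
```

```text
time: 26.0
position: [419.9, 320.0, 162.8]
tool_rot: [0.995, -0.054, 0.087, 0.004]
contact_force: [-0.1, -0.0, -5.7]
opening: 23.0
lip now [515.  309.6  70.1 -10. ] yaw -6.27 F [-0.1 -0.  -5.7]
1 rot [-0.0001 -0.0371 -0.0004] shift [ 0.0239  0.0006 -0.0015]
2 rot [ 0.     -0.0371 -0.    ] shift [ 0.0256  0.0005 -0.0013]
3 rot [ 0.     -0.0371 -0.    ] shift [ 0.0274  0.0005 -0.0013]
4 rot [ 0.     -0.0371 -0.    ] shift [ 0.0292  0.0005 -0.0016]
5 rot [-0.     -0.0371 -0.    ] shift [ 0.0309  0.0005 -0.0021]
6 rot [ 0.     -0.0371 -0.    ] shift [ 0.0326  0.0005 -0.0027]
```

```bash
python3 -m handwheel '[[0,-0.028,0,0.018,0,-0.002,0],[0,-0.037,0,0.0256,0,-0.003,0],[0,-0.037,0,0.0274,0,-0.004,0],[0,-0.037,0,0.0292,0,-0.004,0],[0,-0.037,0,0.0309,0,-0.004,0],[0,-0.037,0,0.0326,0,-0.004,0],[0,0,0,0,0,0,0],[0,0,0,0,0,0,0],[0,0,0,0,0,0,0],[0,0,0,0,0,0,0],[0,0,0,0,0,0,0]]'; python3 dp.py 1 516 308 24 30; python3 w.py w18
```

```text
time: 27.1
position: [499.7, 312.5, 164.7]
tool_rot: [0.968, -0.052, -0.243, -0.014]
contact_force: [1.0, -0.2, -2.8]
opening: 23.2
lip now [517.3 310.8  32.7  28.2] yaw -6.07 F [ 1.  -0.2 -2.8]
1 rot [-0.0003 -0.0099  0.0007] shift [0.0132 0.0054 0.0115]
```

View pics/w18.png

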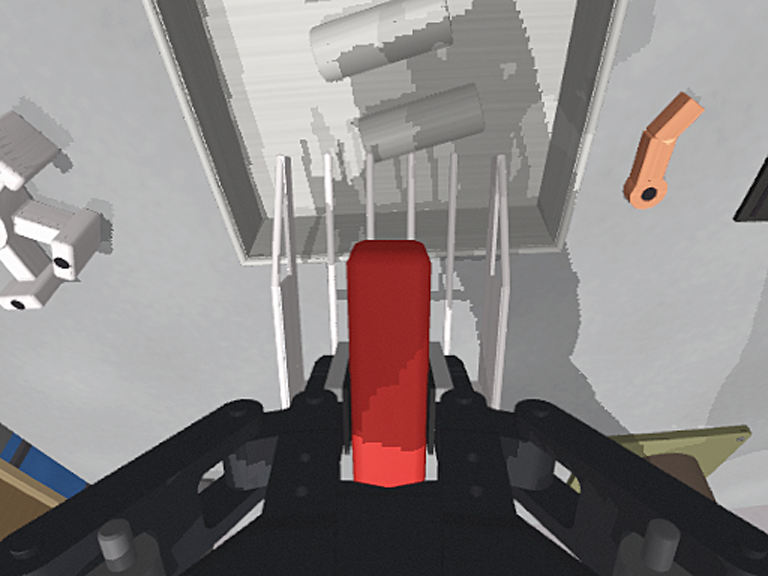

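```bash
python3 -m handwheel '[[0,0,0,-0.01,0,-0.018,0],[0,0,0,-0.019,0,-0.036,0],[0,0,0,-0.025,0,-0.047,0],[0,0.028,0,-0.025,0,-0.047,0],[0,0.037,0,-0.015,0,-0.03,0],[0,0.037,0,0,0,0,0],[0,0.037,0,0,0,0,0],[0,0.018,0,0,0,0,0],[0,0,0,0,0,0,0]]'; python3 w.py t18 top; python3 w.py s18 scene; python3 w.py w19; python3 g.py 520 -1 200 -6.2 0
```

```text
time: 28.05
position: [496.8, 312.7, 265.4]
tool_rot: [0.999, -0.053, -0.001, -0.001]
contact_force: [0.2, 0.8, -3.0]
opening: 23.2
t 28.2 pos [500.1 311.4 264.5] yaw,pitch,roll [-6.26  0.07  0.06] F [ 0.2 -0.1 -2.1] M [ 0.   -0.05  0.05] open 23.0
rot [-0.0003  0.0004 -0.0003] shift [0.1078 0.6168 0.1283] min rows 7.1
if rotated first: shift [0.1069 0.6168 0.1291]
```

View pics/s18.png

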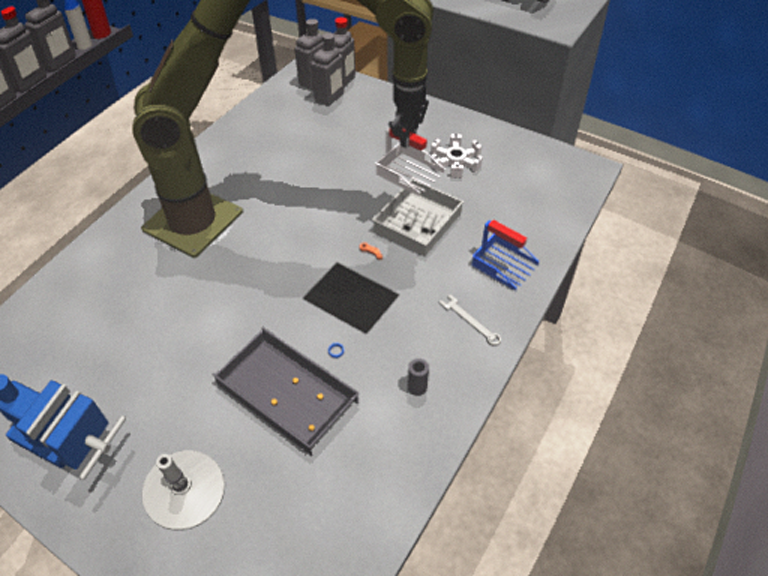

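View pics/w19.png

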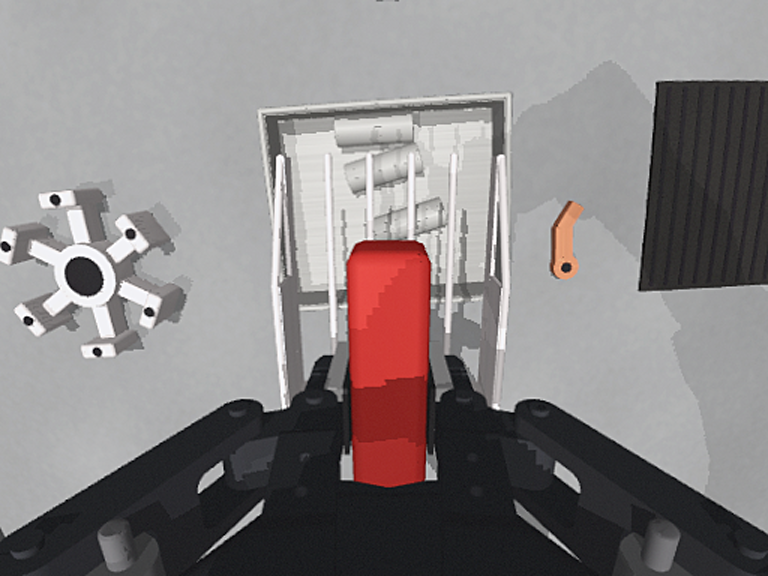

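```bash
python3 -m handwheel '[[0,0,0,0.006,0.03,0,0],[0,0,0,0.011,0.06,0.005,0],[0,0,0,0.014,0.08,0.01,0],[0,0,0,0.014,0.08,0.02,0],[0,0,0,0.014,0.08,0.02,0],[0,0,0,0.014,0.08,0.02,0],[0,0,0,0.013,0.08,0.02,0],[0,0,0,0.01,0.06,0.02,0],[0,0,0,0.008,0.045,0.015,0],[0,0,0,0.003,0.02,0,0],[0,0,0,0,0,0,0],[0,0,0,0,0,0,0]]'; python3 g.py 520 -1 125 -6.2 0
```

```text
time: 29.4
position: [519.9, 1.0, 199.1]
tool_rot: [0.999, -0.054, -0.0, -0.001]
contact_force: [0.3, 0.8, -2.8]
opening: 22.9
t 29.4 pos [519.9   1.  199.1] yaw,pitch,roll [-6.19  0.01  0.12] F [ 0.3  0.8 -2.8] M [ 0.02 -0.03 -0.02] open 22.9
rot [-0.0007  0.0001  0.0001] shift [0.0007 0.0043 0.1482] min rows 1.65
if rotated first: shift [0.0007 0.004  0.1483]
```

```bash
python3 -m handwheel '[[0,0,0,0,0.002,0.03,0],[0,0,0,0,0.002,0.05,0],[0,0,0,0,0,0.04,0],[0,0,0,0,0,0.02,0],[0,0,0,0,0,0.016,0],[0,0,0,0,0,0.006,0],[0,0,0,0,0,0.003,0],[0,0,0,0,0,0,0],[0,0,0,0,0,0,0]]'; python3 g.py 520 -1 112 -6.2 0; python3 -m handwheel '[[0,0,0,0,0,0.002,0],[0,0,0,0,0,0.002,0],[0,0,0,0,0,0,0],[0,0,0,0,0,0,0]]'; python3 g.py 520 -1 112 -6.2 0
```

```text
time: 30.3
position: [519.7, -1.8, 116.9]
tool_rot: [0.999, -0.054, 0.0, -0.001]
contact_force: [0.1, -0.1, -2.6]
opening: 23.2
t 30.3 pos [519.7  -1.8 116.9] yaw,pitch,roll [-6.23 -0.03  0.06] F [ 0.1 -0.1 -2.6] M [-0.02 -0.03 -0.  ] open 23.2
rot [-0.0004 -0.0002 -0.0001] shift [ 0.0004 -0.0016  0.0098] min rows 0.11
if rotated first: shift [ 0.0004 -0.0017  0.0098]
time: 30.7
position: [519.2, -1.8, 114.3]
tool_rot: [0.999, -0.054, -0.0, -0.0]
contact_force: [0.1, -0.5, -2.2]
opening: 23.1
t 30.7 pos [519.2  -1.8 114.3] yaw,pitch,roll [-6.22  0.04  0.05] F [ 0.1 -0.5 -2.2] M [-0.02 -0.03 -0.01] open 23.1
rot [-0.0003  0.0002 -0.0001] shift [ 0.0014 -0.0018  0.0046] min rows 0.06
if rotated first: shift [ 0.0014 -0.0018  0.0046]
```

```bash
python3 -m handwheel '[[0,0,0,0,0,0.002,0],[0,0,0,0,0,0.0015,0],[0,0,0,0,0,0,0],[0,0,0,0,0,0,0]]'; python3 g.py; python3 -m handwheel '[[0,0,0,0,0,0.0012,0],[0,0,0,0,0,0,0],[0,0,0,0,0,0,0]]'; python3 g.py
```

```text
time: 31.1
position: [519.2, -1.8, 112.5]
tool_rot: [0.999, -0.054, -0.0, -0.0]
contact_force: [-0.3, 0.6, -2.4]
opening: 23.1
t 31.1 pos [519.2  -1.8 112.5] yaw,pitch,roll [-6.22  0.04  0.05] F [-0.3  0.6 -2.4] M [-0.01  0.02  0.02] open 23.1
time: 31.4
position: [519.3, -1.8, 112.1]
tool_rot: [0.999, -0.054, -0.0, -0.0]
contact_force: [-1.1, -0.7, -0.9]
opening: 23.2
t 31.4 pos [519.3  -1.8 112.1] yaw,pitch,roll [-6.22  0.02  0.05] F [-1.1 -0.7 -0.9] M [ 0.01  0.05 -0.02] open 23.2
```

Touching the mat; release, opening stepwise, then back off straight up.

```bash
python3 -m handwheel '[[0,0,0,0,0,0.0005,0],[0,0,0,0,0,0,26],[0,0,0,0,0,0,30],[0,0,0,0,0,0,50],[0,0,0,0,0,0,70],[0,0,0,0,0,0,85],[0,0,0,0,0,0,85],[0,0,0,0,0,0,85]]'; python3 g.py; python3 -m handwheel '[[0,0,0,0,0,-0.02,85],[0,0,0,0,0,-0.04,85],[0,0,0,0,0,-0.06,85],[0,0,0,0,0,-0.08,85],[0,0,0,-0.02,0,-0.06,85],[0,0,0,-0.04,0,-0.02,85],[0,0,0,-0.03,0,0,85],[0,0,0,0,0,0,85],[0,0,0,0,0,0,85]]'; python3 w.py w20; python3 w.py s20 scene; python3 w.py t20 top
python3 - <<'E'
import pickle; from m import *
s=ld('w20.npz'); st=pickle.load(open('w20.pkl','rb')); C=cloud(s,st); hsv=cv2.cvtColor(s['color'],cv2.COLOR_RGB2HSV)
red=((hsv[...,0]<8)|(hsv[...,0]>172))&(hsv[...,1]>150)&(hsv[...,2]>60)&(C[...,2]>100)
P=C[red]; P=P[P[:,2]>118]
print('grip',len(P),np.median(P[:,2]),cv2.minAreaRect(P[:,:2].astype(np.float32)),np.polyfit(P[:,0],P[:,2],1)[0],np.polyfit(P[:,1],P[:,2],1)[0])
s=ld('t20.npz');C=cloud(s)
from g import tgt
D=R.from_euler('z',-2.85,degrees=True)
m=(C[...,2]>15)&(C[...,2]<38)&(abs(C[...,0]-540)<70)&(abs(C[...,1]-308)<85)
k,l,ss,ce=cv2.connectedComponentsWithStats(m.astype(np.uint8))
for i in range(1,k):
    if ss[i,4]>25: print('in dish',ss[i,4],D.inv().apply(C[l==i].mean(0)-[540,308,0]).round(1))
O=np.array([537.8,-298.3,3.]); Rp=R.from_euler('z',-6.2,degrees=True)
hsv=cv2.cvtColor(s['color'],cv2.COLOR_RGB2HSV)
yl=(hsv[...,0]>8)&(hsv[...,0]<30)&(hsv[...,1]>110)&(hsv[...,2]>60)
k,l,ss,ce=cv2.connectedComponentsWithStats(yl.astype(np.uint8))
for i in range(1,k):
    q=Rp.inv().apply(onplane(s,*ce[i],12)-O)
    if ss[i,4]>2 and abs(q[0])<170 and abs(q[1])<95: print('btn',q.round(1))
E
```

```text
time: 32.2
position: [519.3, -1.8, 111.7]
tool_rot: [0.999, -0.054, -0.0, -0.001]
contact_force: [0.5, -0.1, -0.3]
opening: 85.2
t 32.2 pos [519.3  -1.8 111.7] yaw,pitch,roll [-6.22  0.03  0.06] F [ 0.5 -0.1 -0.3] M [-0.03  0.    0.04] open 85.2
time: 33.1
position: [475.1, 3.0, 252.3]
tool_rot: [0.999, -0.054, 0.0, -0.001]
contact_force: [1.0, 0.4, -0.2]
opening: 85.2
grip 2875 123.97431062124707 ((519.593017578125, -1.9199695587158203), (23.607263565063477, 97.62274169921875), 83.13882446289062) 0.05115710479498198 -0.0479259837379143
in dish 220 [43.2  5.3 26. ]
in dish 131 [-15.6 -16.2  25.6]
btn [111.1 -31.2   9. ]
btn [76.6 38.   9. ]
btn [ 6.8 36.   9. ]
btn [  6.3 -33.    9. ]
```

View pics/w20.png

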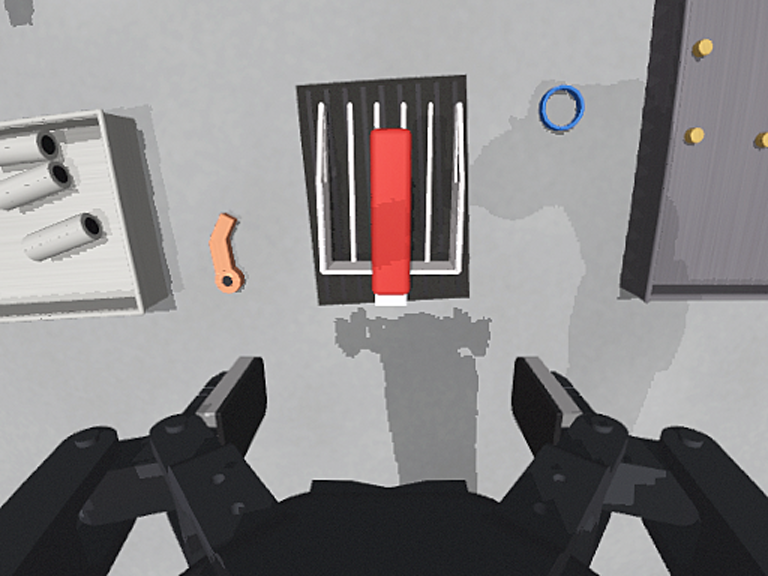

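View pics/s20.png

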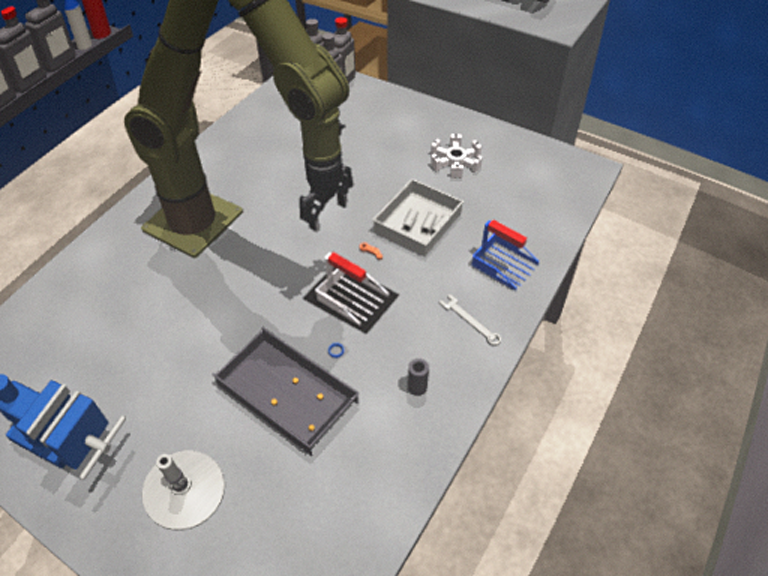

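All is in place: three pins in the dish (w20: ends near (48,145), (60,175), (92,225)), four buttons in the pan, and the scoop upright on the mat with grip top at z = 124.

```bash
python3 -c "
from station import arm
print(arm.finish_job())"
```

```text
the job is handed in; nothing more can be done
None
```

The job is done and handed in at about 33 s of the 72 s allowed. I gripped the scoop by its red grip and slid it under the pins nose-down over the near wall. I then rolled all three pins against the far wall, tilted them back into the bowl, lifted, tipped them into the dish and put the scoop back on the mat. `finish_job()` gives no verdict, so the result rests on my last checks below.

- **Pins:** All three are in the dish. The wrist picture shows three separate tubes. The depth check from the top camera found only two blobs, because two pins lie touching and merged into one.
- **Buttons:** All four are inside the pan, at pan coordinates of about (111, -31), (77, 38), (7, 36) and (6, -33) mm.
- **Scoop:** It stands on the mat, released. The grip centre is at about (519.6, -1.9) mm, roughly 3 mm from the mat's centre, and the grip's upper face is at 124 mm, so its centre is at 112 mm. Uprightness I judged from the pictures and from the level tool at release. The slope fitted to the grip's points (about 3 degrees) is not reliable as a tilt measure.
- **Bystanders:** Everything else looks unmoved in the pictures; I did not measure displacements.
- **Forces:** The highest reading while scooping was about 12 N upward and 11 N backward (about 19 N allowing for the weight carried). I read the force only at the end of each move, so brief peaks in between are not known.
- **Discrepancies:** The scene camera disagreed with the wrist camera by about 5 mm sideways, so I used the wrist camera for positions. The floor was felt about 1 mm lower than computed at first touch, and I corrected for that by feel.

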